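# Gauge the sloping handle stub and the pole cradle with radius leaves

## Task

Find out which radius leaves fit the two curved steel parts on this cart: take the hollowed leaf that fits from the rack and seat its hollow on the sloping handle tube, and seat the round-tongued leaf in the sloping half-round cradle, in either order. Leave each one resting there on its own, its face flat against the steel back plate, standing square to the slope and touching the curve so that it cannot rock. Do not force them, and leave the leaf that does not fit in the rack and the other things where they are.

Things in the scene. Friction and masses are not known exactly. Their poses are not given: they have to be found in the camera images.
- leaf_hollow_wide_grip (a point): Wide hollowed leaf. Flat aluminium leaf, 12 mm thick (x), body 72 mm wide (y), 42 mm high, with a 30 mm wide, 48 mm high grip tab on top (z up); 0.14 kg; symmetric, may be turned half round. Concave hollow of radius 30 mm in its bottom edge, 54 mm wide, 17 mm deep. Point: middle of the grip tab, 72 mm above the feet or shoulders it stands on.
- leaf_hollow_wide_arc (a point): Centre of curvature of that leaf's hollow: 12.7 mm below its feet, 84.7 mm below its grip point, mid-thickness; axes as the leaf.
- leaf_hollow_narrow_grip (a point): Narrow hollowed leaf, same outline as the wide one, but the hollow has radius 22 mm, 40 mm wide, 13 mm deep. It fits neither steel part. Point: middle of the grip tab, 72 mm above the feet or shoulders it stands on.
- leaf_round_grip (a point): Round-tongued leaf. Flat aluminium leaf, 12 mm thick (x), body 72 mm wide (y), 42 mm high, with a 30 mm wide, 48 mm high grip tab on top (z up); 0.14 kg; symmetric, may be turned half round. Convex tongue of radius 22 mm stands out 20 mm below its shoulders. Point: middle of the grip tab, 72 mm above the feet or shoulders it stands on.
- leaf_round_arc (a point): Centre of curvature of the round tongue: 2 mm above the shoulders, 70 mm below that leaf's grip point, mid-thickness; axes as the leaf.
- rack: Black plastic rack, fixed, 60 x 262 x 46 mm; origin under its centre. The three leaves stand upright, in any order, in pockets 84 mm apart along its y; leaf x along rack x, 1 mm play. Feet/shoulders stand on ledges 28 mm up; channel walls 18 mm higher hold only their side edges: lift straight up 50 mm to clear.
- tube: Steel tube stub, fixed, radius 30 mm. Origin: on its axis at the back plate's face, 100 mm up. x: uphill along the tube (100 mm), 30 deg above level; y level; z square to the slope. Back plate at the low end, behind x = 0, 80 mm wide, up to z = 56 mm. Seated leaf: z along z, centre of curvature at x 6, y 0, z 0 mm; it may not slide by itself, so push it on to the plate before release.
- cradle: Half-round steel trough, fixed, radius 22 mm, 120 deg of arc, open on top. Origin: on its axis (22 mm above its bottom) at the back plate's face, 100 mm up. x: uphill along the trough (95 mm), 30 deg above level; y level; z square to the slope. Back plate behind x = 0, 80 mm wide, up to z = 44 mm. Seated leaf: z along z, centre of curvature at x 6, y 0, z 0 mm; push it on to the plate.
- pill_organiser: Bystander, not to be disturbed: yellow plastic weekly pill organiser, 45 x 165 x 23 mm, beyond the rack.
- spectacle_case: Bystander, not to be disturbed: black hard-shell spectacle case, 62 x 155 x 30 mm, on the robot's side.
- hearing_fob: Bystander, not to be disturbed: beige hearing aid remote fob, 75 x 36 x 13 mm, between the rack and the stands.
- wax_pick: Bystander, not to be disturbed: chrome wax pick, 135 mm long, on the robot's side.
- dosing_cup: Bystander, not to be disturbed: small white dosing cup, 44 mm across, 40 mm high.
- tablet_bottle: Bystander, not to be disturbed: amber tablet jar with white cap, 52 mm across, 85 mm high.
Mind the look-alikes: they are no part of the job. What is shaped like the part that bears leaf_hollow_wide_grip but yellow is not meant. Leave any pink look-alike of the part that bears tube alone.

How it is judged:
By the outcome, as a careful person would: the job done as asked, in the order asked, and still so for the second after the job is handed in, with the robot touching nothing.
It also fails if it takes over 61 s, if anything falls off the work surface, if the arm or the gripper's body presses on something with over 40 N, if the wrist force passes 120 N, or if a joint passes its speed limit or range.

## Robot

A 6-joint arm with a two-finger parallel gripper is mounted at the origin on the work surface. World frame = base frame: x ahead of the robot, y to its left, z up, the work surface at z = 0. Lengths are in mm, angles in degrees, forces in N, time in s.
With the tool pointing down it reaches from about 300 to 850 mm from the base axis. Payload 4.2 kg.
Tool frame: the origin (TCP) lies on the mounting face of the last link; the fingertips stand 191 mm ahead of it and the grasp point (between the pads) lies 172 mm ahead of it; z points along the fingers, y is the direction in which the jaws open and shut (so a half turn about z gives the same grasp; the last joint's range is limited). The gripper opens to 91 mm and grips with 3 to 60 N. Pads are 32 mm wide; open, the fingers measure 118 mm over their backs; the gripper's body (76 mm by 178 mm) begins 60 mm behind the grasp point.
Start: joints at [-66.291, 18.312, 89.639, -0, 72.044, -1.146], TCP at [241.683, -521.74, 404.776] pointing down, gripper open.
Joint ranges: [-177.97, 177.97], [-48.28, 115.42], [12.27, 149.76], [-77.06, 257.06], [2.81, 150.46], [-146.56, 146.56]. Speed limits (degrees/s): [147.25, 147.25, 180, 180, 180, 180].

## Interface

Orientations are given as [roll, pitch, yaw] about the fixed x, y, z axes, in that order (R = Rz(yaw) Ry(pitch) Rx(roll)).
In Python, from workcell import env gives the robot as it stands.
- The arm moves only by the shell command python3 -m handwheel 'ROWS' [FORCE]. ROWS is JSON, a list of rows, each an object with "gripper": the opening in per cent of the stroke, from 0 (shut) to 100 (fully open); "travel": the shift along the tool's x, y, z in m, a list of three; "twist": the turn about the tool's z in rad. In form: [{"gripper": gripper, "travel": [x, y, z], "twist": twist}, ...]. A call has 1 to 5 rows; each row shifts and turns the commanded pose from where the row before left it, along the tool's axes as they then stand; what a row does not reach is not made up. A row lasts 1/12 s, in which the tool goes at most 41.7 mm and 7.16 degrees, less where a joint would pass 70% of its speed; a pose out of reach is approached as far as the arm can. A call with a gripper value outside its range is refused whole. The fingers move at their own pace and stop on an object; FORCE is the grip in N (left out, the last holds). Time passes only in rows, so rows that do not move let the fingers close. It gives the time, the measured TCP pose, the force and the opening at its end, in the units of the state.
- env.state(): the state, without advancing time (a new reading comes with each control period).
- env.grab_frame(name): name is "scene" or "top"; returns a dict with "frame" (420x560x3 uint8, red, green, blue), "intrinsics" (3x3 intrinsics, pixels), "k1" (the pictures are not rectified: a ray, as slopes to the right and down, at radius r is drawn at 1 + k1 r^2 times it, then the intrinsics apply), "extrinsics" (4x4, takes a point from camera to world coordinates). Camera axes: x right, y down, z forward; pixel columns grow to the right and rows downward; lengths in mm; the calibration is good to about 2 mm. A picture is of the moment at which its call begins. There is no depth.
- env.job_done(): hands the job in, once; it reports no verdict.
Trained networks look in the newest picture that a camera, given by its name, has taken for a name from the list of things; names that differ only in an ending like _2 or _b are one class to them, and where a whole thing is asked for, a point or a joint stands for the part that bears it (a point fixed in the world has none). Each returns a list of dicts, best first, with "confidence" (0 to 1); they miss things now and then, are a little off and sometimes report something else, mostly with a low value. They report only what shows in the picture. A call takes as long as a camera call. They do not tell look-alikes from the thing itself.
- env.trace(camera, thing): "pixels" (420x560 bool, what is visible of it) and "uv" ([column, row] in pixels, amid what is visible of it).
- env.pinpoint(camera, thing): "uv" ([column, row] in pixels: a listed point, or the origin of a listed thing).
The state is a dict: "time_s": time; "qpos": joint angles; "qvel": joint speeds; "effort": joint torques, N m; "ee_pos": TCP position; "ee_rot": TCP orientation; "force": force on the tool from outside, world axes, zero at the start; "torque": the same for the moment, N m; "gripper_width": finger opening in mm.
Only numpy, scipy, OpenCV 4.12 (cv2) and the standard library are available. Lean on these libraries where they do the work, as an engineer would, in place of code of your own. Each camera call takes 0.05 s, during which the arm holds its last target. There are 200 camera calls.

## Working session

There is one attempt and no reset: what is moved stays moved. The work goes in short steps, Python scripts to look and compute and a shell command to move; the robot and the scene stay as the last step left them, time stands still between calls to the robot, and variables do not carry over. Pictures are saved under pics/ and viewed, about 8 in all and at most 12, crops included, and the job is handed in when it is done.

```bash
ls; mkdir -p pics; cat > h.py <<'E'
import numpy as np, cv2
from workcell import env
from scipy.spatial.transform import Rotation as R
def ray(f,uv):
    K=np.array(f["intrinsics"]);T=np.array(f["extrinsics"])
    d=np.array([(uv[0]-K[0,2])/K[0,0],(uv[1]-K[1,2])/K[1,1]]);s=d.copy()
    for _ in range(20): s=d/(1+f["k1"]*(s@s))
    v=T[:3,:3]@np.array([s[0],s[1],1]);return T[:3,3],v/np.linalg.norm(v)
def proj(f,p):
    K=np.array(f["intrinsics"]);T=np.array(f["extrinsics"])
    c=T[:3,:3].T@(np.array(p,float)-T[:3,3]);s=c[:2]/c[2];s=s*(1+f["k1"]*(s@s))
    return np.array([K[0,0]*s[0]+K[0,2],K[1,1]*s[1]+K[1,2]])
def tri(rs):
    A=sum(np.eye(3)-np.outer(d,d) for o,d in rs);b=sum((np.eye(3)-np.outer(d,d))@o for o,d in rs)
    p=np.linalg.solve(A,b);return p,[np.linalg.norm(np.cross(p-o,d)) for o,d in rs]
def atz(r,z): o,d=r;return o+d*(z-o[2])/d[2]
E
python3 - <<'E'
from h import *
import json
F={c:env.grab_frame(c) for c in("scene","top")}
for c in F:
    cv2.imwrite(f"pics/{c}0.png",F[c]["frame"][:,:,::-1]); print(c,np.round(F[c]["extrinsics"],3).tolist(),np.round(F[c]["intrinsics"],1).tolist(),F[c]["k1"])
import pickle;pickle.dump(F,open("F0.pkl","wb"))
for n in["leaf_hollow_wide_grip","leaf_hollow_wide_arc","leaf_hollow_narrow_grip","leaf_round_grip","leaf_round_arc","rack","tube","cradle","hearing_fob","tablet_bottle","dosing_cup"]:
    for c in F:
        print(n,c,[(np.round(r["uv"],1).tolist(),round(r["confidence"],2)) for r in env.pinpoint(c,n)][:4])
print(env.state())
E
```

```text
pics
scene [[-0.429, 0.704, -0.567, 1145.47], [0.903, 0.334, -0.268, 336.044], [0.001, -0.627, -0.779, 976.308], [0.0, 0.0, 0.0, 1.0]] [[402.8, 0.0, 281.7], [0.0, 402.8, 205.9], [0.0, 0.0, 1.0]] 0.015949487019898262
top [[0.027, -0.999, 0.037, 454.99], [-0.999, -0.029, -0.033, 34.144], [0.034, -0.036, -0.999, 1157.529], [0.0, 0.0, 0.0, 1.0]] [[395.5, 0.0, 275.0], [0.0, 395.5, 208.9], [0.0, 0.0, 1.0]] 0.014265071257868887
leaf_hollow_wide_grip scene [([193.4, 147.9], 0.79), ([135.6, 197.1], 0.76), ([168.9, 169.0], 0.51)]
leaf_hollow_wide_grip top [([393.0, 251.9], 0.8), ([405.7, 160.5], 0.72), ([400.8, 200.3], 0.53)]
leaf_hollow_wide_arc scene [([196.9, 165.9], 0.62), ([172.7, 182.4], 0.61), ([141.7, 214.8], 0.61)]
leaf_hollow_wide_arc top [([403.4, 166.6], 0.79), ([382.7, 250.4], 0.61)]
leaf_hollow_narrow_grip scene [([192.6, 174.5], 0.65)]
leaf_hollow_narrow_grip top [([368.6, 202.7], 0.71)]
leaf_round_grip scene [([219.5, 181.2], 0.64)]
leaf_round_grip top [([360.5, 204.5], 0.48), ([337.0, 207.6], 0.46)]
leaf_round_arc scene [([222.4, 196.9], 0.97)]
leaf_round_arc top [([331.0, 213
[... 620 characters left out ...]
5], 0.7)]
dosing_cup top [([278.9, 130.9], 0.68)]
{'time_s': 1.2, 'qpos': array([-6.62915014e+01,  1.83122955e+01,  8.96387919e+01, -1.08885247e-03,
        7.20438582e+01, -1.14718098e+00]), 'qvel': array([-0.00347967,  0.01076288, -0.0037986 , -0.00335504,  0.01725696,
        0.13206293]), 'effort': array([ 1.50430704e-03, -4.12356734e+01, -2.32225049e+01,  7.33047933e-02,
        3.78345698e-02,  7.31822837e-06]), 'ee_pos': array([ 241.67996745, -521.74601828,  404.77336908]), 'ee_rot': array([1.79994967e+02, 1.13683095e-03, 2.48560152e+01]), 'force': array([-0.35015942, -0.47042425,  0.33498314]), 'torque': array([0.01986517, 0.03976592, 0.00538663]), 'gripper_width': 90.97212162830157}
```

```bash
python3 - <<'E'
import cv2
a=cv2.imread("pics/scene0.png");b=cv2.imread("pics/top0.png")
cv2.imwrite("pics/s1.png",cv2.resize(a[100:380,90:490],None,fx=2,fy=2,interpolation=3));cv2.imwrite("pics/t1.png",cv2.resize(b[80:350,60:460],None,fx=2,fy=2,interpolation=3))
E
```

```text
(no output)
```

View pics/s1.png

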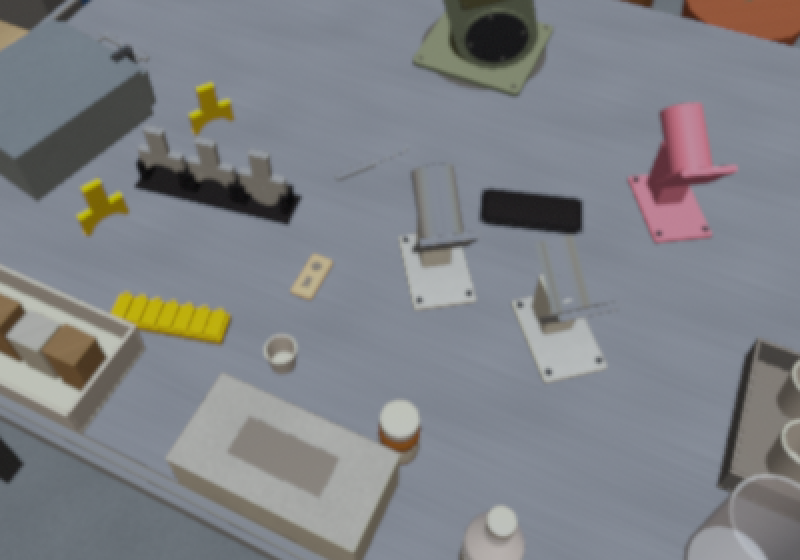

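View pics/t1.png

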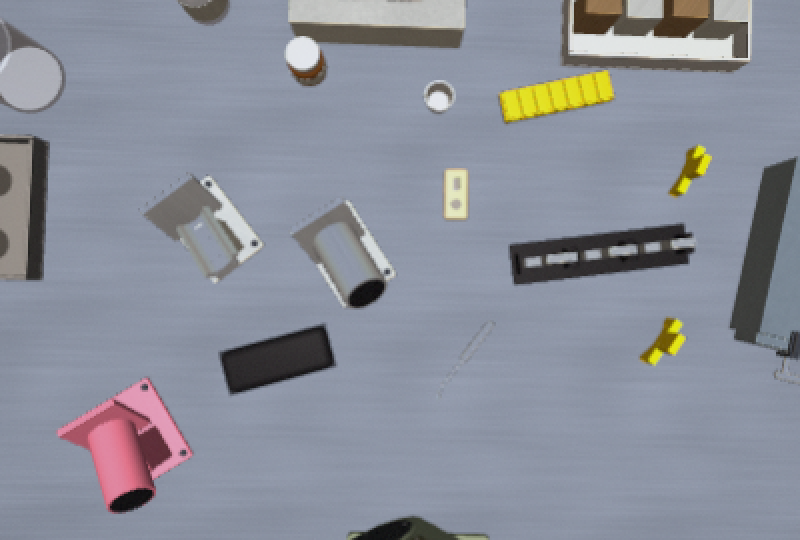

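The leaves sit in the rack at scene (168,172), (193,177) and (220,185): wide, narrow, round. The steel tube is at scene (308,221) and the cradle at (374,256). The yellow leaves and the pink tube are decoys. The moves can't tilt the tool, so I'll grip each tab across its 30 mm width. The leaf can then pivot about the jaw axis onto the slope.

```bash
python3 - <<'E'
from h import *
import pickle;F=pickle.load(open("F0.pkl","rb"))
P={"wide":((168.9,169),(400.8,200.3)),"narrow":((192.6,174.5),(368.6,202.7)),"round":((219.5,181.2),(337,207.6)),"roundarc":((222.4,196.9),(331,213.7)),"widearc":((172.7,182.4),(403.4,166.6)),"rack":((200,194.1),(361.8,206.7)),"tube":((307.8,221.5),(225.7,201.2)),"cradle":((373.7,256.1),(152.8,186.4))}
for n,(s,t) in P.items():
    p,e=tri([ray(F["scene"],s),ray(F["top"],t)]);print(n,np.round(p,1),np.round(e,1))
M={}
for n in("tube","cradle","leaf_hollow_wide_grip","leaf_round_grip","rack"):
  for c in("top","scene"):
    for i,r in enumerate(env.trace(c,n)):
        M[n,c,i]=r["pixels"];m=r["pixels"].astype("uint8");ys,xs=np.nonzero(m);print(n,c,i,round(r["confidence"],2),np.round(r["uv"]),m.sum(),xs.min(),xs.max(),ys.min(),ys.max())
pickle.dump(M,open("M.pkl","wb"))
a=F["top"]["frame"][:,:,::-1][155:245,120:260];b=F["scene"]["frame"][:,:,::-1][175:295,280:420]
a=cv2.resize(a,None,fx=5.7,fy=5.7,interpolation=cv2.INTER_CUBIC);b=cv2.resize(b,None,fx=5,fy=5,interpolation=cv2.INTER_CUBIC)
cv2.imwrite("pics/a2.png",a);cv2.imwrite("pics/b2.png",b)
E
```

```text
wide [ 525.2 -337.6   99.9] [3.5 3.5]
narrow [ 517.6 -252.1  106.4] [0.5 0.5]
round [ 502.6 -168.8  101.3] [1.2 1.2]
roundarc [ 490.3 -172.5   14.3] [5.7 5.7]
widearc [ 597.7 -298.2  143. ] [33.4 33.4]
rack [ 509.3 -255.     7.9] [3.8 3.8]
tube [514.3 125.   87.7] [7.6 7.6]
cradle [546.9 320.4  92.4] [6.2 6.2]
tube top 0 0.79 [117. 309.] 1448 89 137 281 336
tube top 1 0.61 [232. 206.] 1353 205 252 178 233
tube scene 0 0.7 [169. 170.] 354 157 182 163 184
tube scene 1 0.66 [434. 176.] 1033 418 458 151 193
cradle top 0 0.97 [156. 190.] 1332 131 178 167 218
cradle scene 0 0.69 [372. 244.] 914 359 398 217 261
leaf_hollow_wide_grip top 0 0.76 [406. 168.] 259 394 415 153 177
leaf_hollow_wide_grip top 1 0.71 [392. 251.] 227 382 401 239 260
leaf_hollow_wide_grip top 2 0.62 [397. 202.] 89 383 407 198 204
leaf_hollow_wide_grip scene 0 0.84 [171. 175.] 290 160 182 163 183
leaf_hollow_wide_grip scene 1 0.84 [192. 155.] 328 184 206 141 165
leaf_hollow_wide_grip scene 2 0.74 [137. 205.] 373 129 154 189 217
leaf_round_grip scene 0 0.8 [221. 190.] 414 209 233 174 201
rack top 0 0.63 [358. 209.] 1545 314 407 192 221
rack scene 0 0.88 [196. 194.] 989 158 238 181 210
rack scene 1 0.74 [169. 172.] 314 159 182 162 184
```

View pics/a2.png

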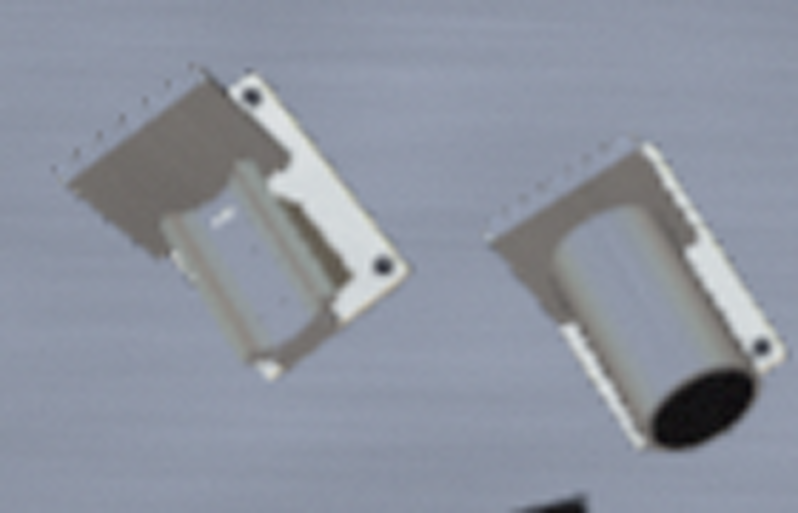

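View pics/b2.png

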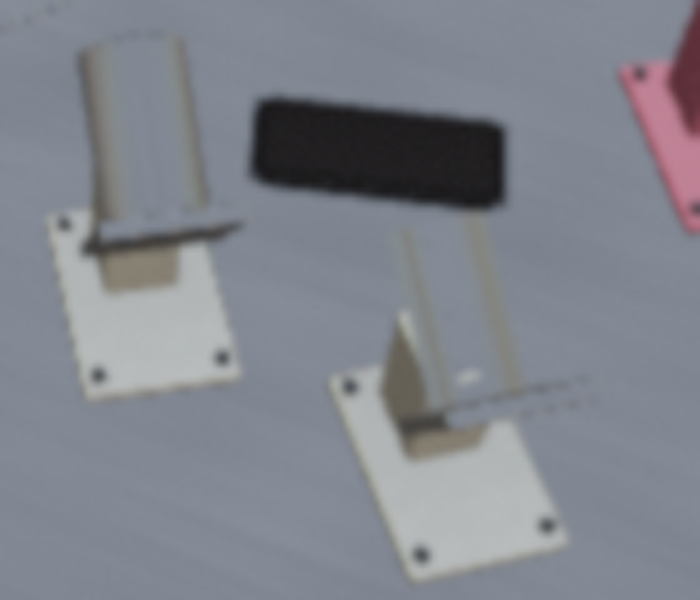

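```bash
cat > fit.py <<'E'
from h import *
import pickle;from scipy.optimize import least_squares
F=pickle.load(open("F0.pkl","rb"));T=F["top"];S=F["scene"]
t=lambda u,v:(T,np.array([120+u/5.7,155+v/5.7]));s=lambda u,v:(S,np.array([280+u/5,175+v/5]));q=lambda u,v:(T,np.array([60+u/2,80+v/2]))
c,sn=np.cos(np.pi/6),.5
def W(x0,y0,yaw,p,sl=True):
    a=R.from_euler("z",yaw,degrees=True); return a.apply(R.from_euler("y",-30,degrees=True).apply(p) if sl else p)+[x0,y0,100 if sl else 0]
# stand x uphill; looking from above, y = left of uphill.
tube=[((0,-40,56),t(490,240)),((0,40,56),t(640,148)),((100,-30,0),t(648,445)),((100,30,0),t(757,370))]
tb=[("f",1,t(761,347)),("f",-1,s(64,223)) ]
E
python3 - <<'E'
exec(open("fit.py").read())
# screws -> world at z=5 from each camera
for n,r in {"T761":t(761,347),"s64":s(64,223),"s98":s(98,375),"s222":s(222,357),"c252":t(252,96),"c383":t(383,266),"cs350":s(350,386),"cs421":s(421,555),"cs547":s(547,525)}.items(): print(n,np.round(atz(ray(r[0],r[1]),6),1))
def fit(obs,x0):
    f=lambda v:np.concatenate([proj(r[0],W(*v,np.array(p,float)))-r[1] for p,r in obs])
    o=least_squares(f,x0,loss="soft_l1");return np.round(o.x,2),np.round(o.fun.reshape(-1,2),1).tolist()
print(fit(tube,(514,125,-150)))
crad=[((0,-40,44),t(70,185)),((0,40,44),t(207,82))]
for yw in(-150,): print(fit(crad,(547,320,yw)))
rk=[((-30,131,46),q(511,245)),((-30,131,46),q(511,245))]
f=lambda v:np.concatenate([proj(T,W(*v,np.array(p,float),False))-r[1] for p,r in [((30,131,46),q(511,245)),((-30,131,46),q(516,284)),((-30,-131,46),q(689,263)),((30,-131,46),q(684,225))]])
o=least_squares(f,(509,-255,7));print(o.x,o.fun.round(1))
E
```

```text
T761 [475.2  57.6   6. ]
s64 [472.8  54.6   6. ]
s98 [562.8 116.6   6. ]
s222 [521.3 175.8   6. ]
c252 [595.3 319.2   6. ]
c383 [510.9 250.3   6. ]
cs350 [508.3 248.4   6. ]
cs421 [592.4 317.6   6. ]
cs547 [546.2 373.2   6. ]
(array([ 516.01,  128.45, -145.54]), [[-0.3, 0.2], [0.0, -0.6], [-0.3, 0.0], [0.5, 0.3]])
(array([ 543.76,  322.09, -140.69]), [[-0.6, 0.5], [0.6, -0.5]])
[ 507.87779441 -244.26560831    8.39204846] [-2.3 -0.5 -2.3  1.1  2.4  0.7  2.2 -1.3]
```

```bash
python3 - <<'E'
exec(open("fit.py").read())
a=cv2.resize(T["frame"][:,:,::-1][185:228,305:417],None,fx=7,fy=7,interpolation=cv2.INTER_CUBIC)
b=cv2.resize(S["frame"][:,:,::-1][158:213,145:245],None,fx=5,fy=5,interpolation=cv2.INTER_CUBIC)
o=np.zeros((600,800,3),"uint8");o[:a.shape[0],:a.shape[1]]=a;o[305:305+b.shape[0],:b.shape[1]]=b;cv2.imwrite("pics/r3.png",o)
E
```

```text
(no output)
```

View pics/r3.png

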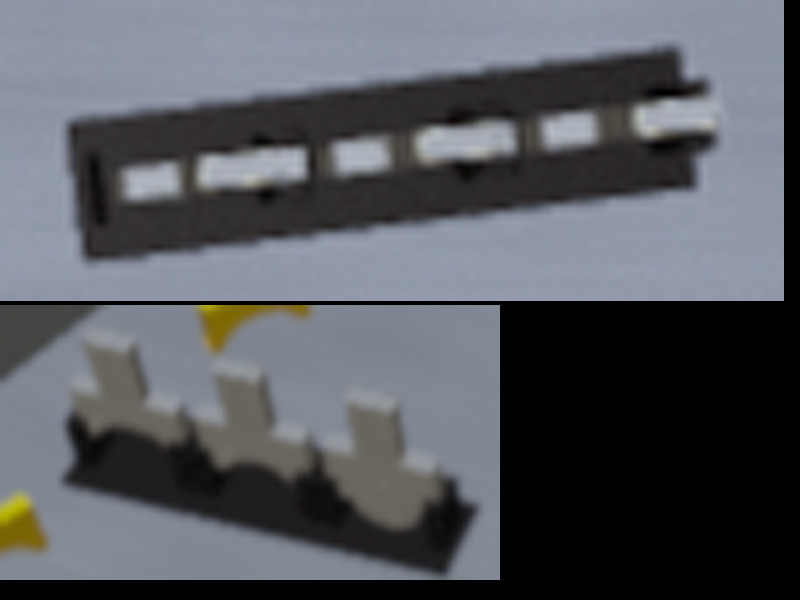

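```bash
python3 - <<'E'
exec(open("fit.py").read())
a=lambda u,v:ray(T,(305+u/7,185+v/7))
b=lambda u,v:ray(S,(145+u/5,158+(v-305)/5))
y=np.array([-.133,.991,0])
for n,e,sh,sc in(("round",(195,172),(152,181),(373,396)),("narrow",(415,147),(361,156),(238,367)),("wide",(635,121),(569,131),(110,340))):
    print(n,(atz(a(*e),124)-15*y).round(1),(atz(a(*sh),70)-25.5*y).round(1),"scene tab top ctr",atz(b(*sc),124).round(1))
for c in((70,122),(88,260),(693,185),(678,48)): print(atz(a(*c),46).round(1),atz(a(*c),5).round(1))
E
```

```text
round [ 497.5 -167.5  124. ] [ 497.  -170.6   70. ] scene tab top ctr [ 502.7 -166.7  124. ]
narrow [ 509.3 -250.5  124. ] [ 509.3 -253.5   70. ] scene tab top ctr [ 516.6 -249.7  124. ]
wide [ 521.6 -333.8  124. ] [ 521.6 -336.3   70. ] scene tab top ctr [ 530.4 -330.   124. ]
[ 517.3 -115.6   46. ] [ 519.6 -121.1    5. ]
[ 461.9 -124.2   46. ] [ 462.1 -130.     5. ]
[ 499.1 -369.8   46. ] [ 500.8 -384.7    5. ]
[ 554.7 -362.7   46. ] [ 558.3 -377.4    5. ]
```

The wide leaf is at about (523.5, -334.5), the narrow at (511, -251.5) and the round at (499, -168.5). The rack yaw is about 8.2°. Tube: (516, 128, 100), downhill yaw 34.5°. Cradle: (543, 323, 100), downhill yaw 39.3°. I'll move above the wide leaf.

```bash
python3 -m handwheel '[{"gripper":60,"travel":[0.0372,-0.0057,0],"twist":0},{"gripper":60,"travel":[0.0372,-0.0057,0],"twist":0},{"gripper":60,"travel":[0.0372,-0.0057,0],"twist":0},{"gripper":60,"travel":[0.0372,-0.0057,0],"twist":0},{"gripper":60,"travel":[0.0372,-0.0057,0],"twist":0}]' 10
python3 -m handwheel '[{"gripper":60,"travel":[0.0372,-0.0057,0],"twist":0},{"gripper":60,"travel":[0.0372,-0.0057,0],"twist":0},{"gripper":60,"travel":[0.0372,-0.0057,0],"twist":0},{"gripper":60,"travel":[0.0372,-0.0057,0],"twist":0}]'
python3 -m handwheel '[{"gripper":60,"travel":[0,0,0],"twist":0.097},{"gripper":60,"travel":[0,0,0],"twist":0.097},{"gripper":60,"travel":[0,0,0],"twist":0.097},{"gripper":60,"travel":[0,0,0],"twist":0}]'
```

```text
time_s: 2.12
ee_pos: [399.6, -416.6, 404.9]
ee_rot: [180.0, -0.0, 24.8]
force: [-0.3, -0.9, 0.2]
gripper_width: 60.7
time_s: 2.45
ee_pos: [525.3, -333.1, 404.9]
ee_rot: [180.0, 0.0, 24.9]
force: [0.2, -1.0, 0.6]
gripper_width: 54.6
time_s: 2.78
ee_pos: [524.3, -334.1, 404.6]
ee_rot: [-180.0, 0.0, 8.1]
force: [0.2, 0.3, -0.3]
gripper_width: 54.9
```

```bash
python3 -m handwheel '[{"gripper":60,"travel":[0,0,0.035],"twist":0},{"gripper":60,"travel":[0,0,0.035],"twist":0},{"gripper":60,"travel":[0,0,0.03],"twist":0},{"gripper":60,"travel":[0,0,0.0246],"twist":0},{"gripper":60,"travel":[0,0,0],"twist":0}]'
python3 - <<'E'
from h import *
f=env.grab_frame("scene");g=env.grab_frame("top")
a=cv2.resize(f["frame"][:,:,::-1][70:240,90:290],None,fx=3,fy=3,interpolation=2);cv2.imwrite("pics/g4.png",a);print(env.state()["force"])
E
```

```text
time_s: 3.2
ee_pos: [522.3, -333.7, 274.8]
ee_rot: [-179.6, 0.5, 8.3]
force: [-0.1, 0.2, -0.9]
gripper_width: 54.6
[-0.4891087   0.18482457  0.78257629]
```

View pics/g4.png

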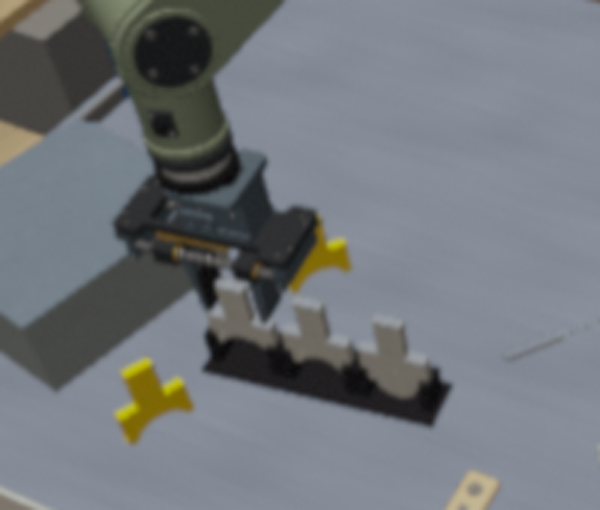

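```bash
python3 - <<'E'
from h import *
f=env.grab_frame("scene");s=env.state();Rm=R.from_euler("xyz",s["ee_rot"],degrees=True);print(s["ee_pos"],s["ee_rot"])
for sy in(-1,1):
  for x in(-16,16):
    for y in(27,41): 
        p=s["ee_pos"]+Rm.apply([x,sy*y,191]);print(x,sy*y,p.round(),((proj(f,p)-[90,70])*3).round())
print("leaf tab top", [((proj(f,[X,-334,124])-[90,70])*3).round() for X in(517.5,523.5,529.5)])
a=cv2.resize(f["frame"][:,:,::-1][140:200,140:215],None,fx=10,fy=10,interpolation=2);cv2.imwrite("pics/g5.png",a)
E
```

```text
[ 524.37501116 -334.96652367  281.53362557] [ 1.79911640e+02 -9.76228381e-02  8.23041391e+00]
-16 -27 [ 505. -311.   90.] [269. 298.]
-16 -41 [ 503. -297.   90.] [281. 301.]
16 -27 [ 537. -306.   91.] [255. 320.]
16 -41 [ 535. -292.   90.] [267. 323.]
-16 27 [ 513. -364.   91.] [221. 287.]
-16 41 [ 515. -378.   91.] [208. 284.]
16 27 [ 544. -360.   91.] [206. 308.]
16 41 [ 546. -373.   91.] [193. 305.]
leaf tab top [array([235., 275.]), array([232., 279.]), array([228., 283.])]
```

View pics/g5.png

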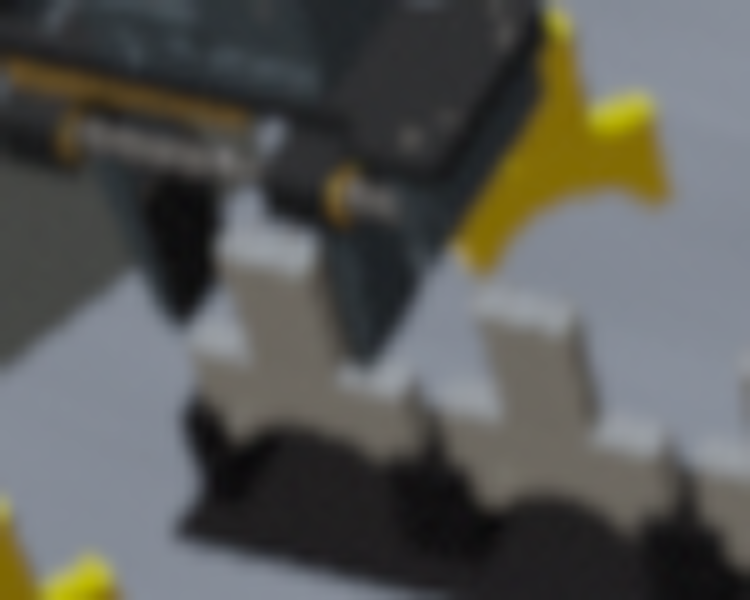

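```bash
python3 -m handwheel '[{"gripper":60,"travel":[0.003,0,0],"twist":0},{"gripper":0,"travel":[0,0,0],"twist":0},{"gripper":0,"travel":[0,0,0],"twist":0},{"gripper":0,"travel":[0,0,0],"twist":0},{"gripper":0,"travel":[0,0,0],"twist":0}]' 12
python3 -m handwheel '[{"gripper":0,"travel":[0,0,0],"twist":0},{"gripper":0,"travel":[0,0,0],"twist":0}]'
```

```text
time_s: 3.77
ee_pos: [527.1, -334.4, 281.1]
ee_rot: [179.9, -0.1, 8.2]
force: [0.7, -4.2, 2.5]
gripper_width: 31.0
time_s: 3.93
ee_pos: [527.2, -334.7, 281.0]
ee_rot: [179.8, -0.1, 8.2]
force: [0.6, -3.5, 2.8]
gripper_width: 30.2
```

```bash
python3 -m handwheel '[{"gripper":0,"travel":[0,0,-0.01],"twist":0},{"gripper":0,"travel":[0,0,-0.02],"twist":0},{"gripper":0,"travel":[0,0,-0.03],"twist":0},{"gripper":0,"travel":[0,0,-0.03],"twist":0},{"gripper":0,"travel":[0,0,-0.03],"twist":0}]'
python3 -m handwheel '[{"gripper":0,"travel":[0,0,-0.03],"twist":0},{"gripper":0,"travel":[0,0,-0.02],"twist":0},{"gripper":0,"travel":[0,0,0],"twist":0}]'
```

```text
time_s: 4.35
ee_pos: [526.5, -333.3, 401.0]
ee_rot: [-179.8, 0.1, 8.2]
force: [1.3, -0.3, -2.2]
gripper_width: 30.0
time_s: 4.6
ee_pos: [527.0, -333.7, 455.4]
ee_rot: [179.8, -0.4, 8.2]
force: [1.1, 0.8, -1.0]
gripper_width: 29.7
```

```bash
python3 -m handwheel '[{"gripper":0,"travel":[0.002,-0.0155,0],"twist":0},{"gripper":0,"travel":[0.0044,-0.0355,0],"twist":0},{"gripper":0,"travel":[0.0044,-0.0355,0],"twist":0},{"gripper":0,"travel":[0.0044,-0.0355,0],"twist":0},{"gripper":0,"travel":[0.0044,-0.0355,0],"twist":0}]'
python3 -m handwheel '[{"gripper":0,"travel":[0.0044,-0.0355,0],"twist":0},{"gripper":0,"travel":[0.0044,-0.0355,0],"twist":0},{"gripper":0,"travel":[0.0044,-0.0355,0],"twist":0},{"gripper":0,"travel":[0.0044,-0.0355,0],"twist":0},{"gripper":0,"travel":[0.0044,-0.0355,0],"twist":0}]'
python3 -m handwheel '[{"gripper":0,"travel":[0.0044,-0.0355,0],"twist":0},{"gripper":0,"travel":[0.0044,-0.0355,0],"twist":0},{"gripper":0,"travel":[0.0044,-0.0355,0],"twist":0},{"gripper":0,"travel":[0.0026,-0.02,0],"twist":0},{"gripper":0,"travel":[0,0,0],"twist":-0.09}]'
python3 -m handwheel '[{"gripper":0,"travel":[0,0,0],"twist":-0.1},{"gripper":0,"travel":[0,0,0],"twist":-0.1},{"gripper":0,"travel":[0,0,0],"twist":-0.1},{"gripper":0,"travel":[0,0,0],"twist":-0.069},{"gripper":0,"travel":[0,0,0],"twist":0}]'
python3 - <<'E'
from h import *
s=env.state();print(s["ee_pos"],s["ee_rot"],s["force"])
f=env.grab_frame("scene");g=env.grab_frame("top")
a=cv2.resize(f["frame"][:,:,::-1][90:270,250:410],None,fx=3.3,fy=3.3,interpolation=2);cv2.imwrite("pics/g6.png",a)
E
```

```text
time_s: 5.02
ee_pos: [522.8, -173.0, 447.4]
ee_rot: [-179.8, 0.3, 8.1]
force: [0.4, 0.5, -1.4]
gripper_width: 29.9
time_s: 5.43
ee_pos: [518.9, 5.9, 447.7]
ee_rot: [-179.9, 0.3, 8.2]
force: [0.9, -0.3, -1.0]
gripper_width: 30.0
time_s: 5.85
ee_pos: [516.6, 135.1, 447.4]
ee_rot: [-179.8, 0.3, 13.7]
force: [-0.3, -1.2, -2.1]
gripper_width: 29.6
time_s: 6.27
ee_pos: [516.9, 131.5, 447.7]
ee_rot: [-179.8, 0.3, 34.6]
force: [0.1, 0.5, -2.0]
gripper_width: 29.9
[516.87896097 131.4816078  447.66074824] [-179.8280542     0.29600563   34.5702695 ] [ 0.07054305  0.48759117 -2.00636598]
```

View pics/g6.png

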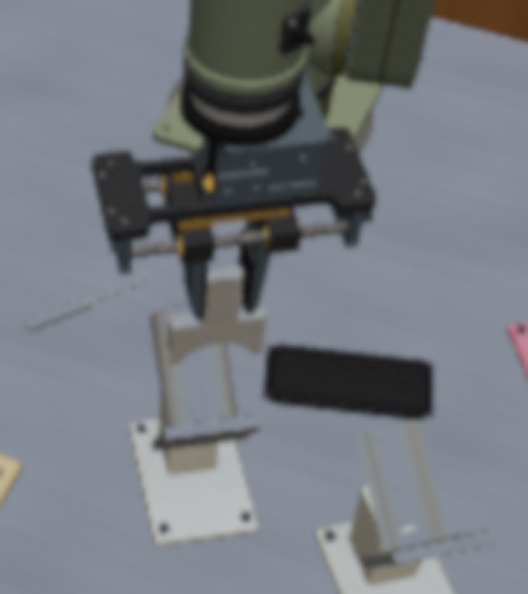

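```bash
python3 -m handwheel '[{"gripper":0,"travel":[0,0.0015,0.025],"twist":0},{"gripper":0,"travel":[0,0,0.025],"twist":0},{"gripper":0,"travel":[0,0,0.012],"twist":0},{"gripper":0,"travel":[0,0,0],"twist":0},{"gripper":0,"travel":[0,0,0],"twist":0}]' 8
for i in 1; do python3 -m handwheel '[{"gripper":0,"travel":[0,0,0.003],"twist":0},{"gripper":0,"travel":[0,0,0],"twist":0}]'; done
python3 -m handwheel '[{"gripper":0,"travel":[0,0,0.003],"twist":0},{"gripper":0,"travel":[0,0,0],"twist":0}]'
python3 -m handwheel '[{"gripper":0,"travel":[0,0,0.003],"twist":0},{"gripper":0,"travel":[0,0,0],"twist":0}]'
```

```text
time_s: 6.78
ee_pos: [518.6, 129.7, 387.3]
ee_rot: [-179.9, 0.1, 34.4]
force: [-0.1, -0.7, -1.2]
gripper_width: 29.9
time_s: 6.95
ee_pos: [519.0, 129.8, 385.8]
ee_rot: [180.0, -0.1, 34.5]
force: [-1.2, 0.6, -1.9]
gripper_width: 29.9
time_s: 7.12
ee_pos: [518.8, 129.7, 382.3]
ee_rot: [180.0, -0.0, 34.5]
force: [0.1, 0.2, -2.3]
gripper_width: 29.7
time_s: 7.28
ee_pos: [518.8, 129.7, 378.8]
ee_rot: [-180.0, 0.0, 34.5]
force: [0.1, 0.1, -1.9]
gripper_width: 29.9
```

```bash
for z in 1; do
python3 -m handwheel '[{"gripper":0,"travel":[0,0,0.002],"twist":0},{"gripper":0,"travel":[0,0,0],"twist":0}]'
python3 -m handwheel '[{"gripper":0,"travel":[0,0,0.002],"twist":0},{"gripper":0,"travel":[0,0,0],"twist":0}]'
python3 -m handwheel '[{"gripper":0,"travel":[0,0,0.002],"twist":0},{"gripper":0,"travel":[0,0,0],"twist":0}]'
python3 -m handwheel '[{"gripper":0,"travel":[0,0,0.001],"twist":0},{"gripper":0,"travel":[0,0,0],"twist":0}]'
done | grep -v -e width -e rot
```

```text
time_s: 7.45
ee_pos: [518.8, 129.7, 376.8]
force: [-0.9, -0.0, -1.7]
time_s: 7.62
ee_pos: [518.8, 129.7, 374.8]
force: [0.6, -0.5, -1.6]
time_s: 7.78
ee_pos: [519.0, 129.7, 373.3]
force: [0.2, -0.3, -0.2]
time_s: 7.95
ee_pos: [519.2, 129.8, 372.8]
force: [1.2, 1.0, 2.1]
```

```bash
(python3 -m handwheel '[{"gripper":0,"travel":[0.0027,0,0.0004],"twist":0},{"gripper":0,"travel":[0.0028,0,0.0004],"twist":0},{"gripper":0,"travel":[0.0027,0,0.0006],"twist":0},{"gripper":0,"travel":[0.0027,0,0.0006],"twist":0}]' 5
python3 -m handwheel '[{"gripper":0,"travel":[0.0027,0,0.0008],"twist":0},{"gripper":0,"travel":[0.0026,0,0.0009],"twist":0},{"gripper":0,"travel":[0.0026,0,0.0011],"twist":0},{"gripper":0,"travel":[0.0026,0,0.0011],"twist":0}]') | grep -v rot
python3 - <<'E'
from h import *
f=env.grab_frame("scene");g=env.grab_frame("top")
a=cv2.resize(f["frame"][:,:,::-1][150:270,260:380],None,fx=5,fy=5,interpolation=2);cv2.imwrite("pics/g7.png",a)
E
```

```text
time_s: 8.28
ee_pos: [527.9, 136.0, 369.8]
force: [0.1, 0.2, 0.5]
gripper_width: 29.8
time_s: 8.62
ee_pos: [536.8, 142.0, 366.2]
force: [0.1, -0.5, 0.6]
gripper_width: 30.1
```

View pics/g7.png

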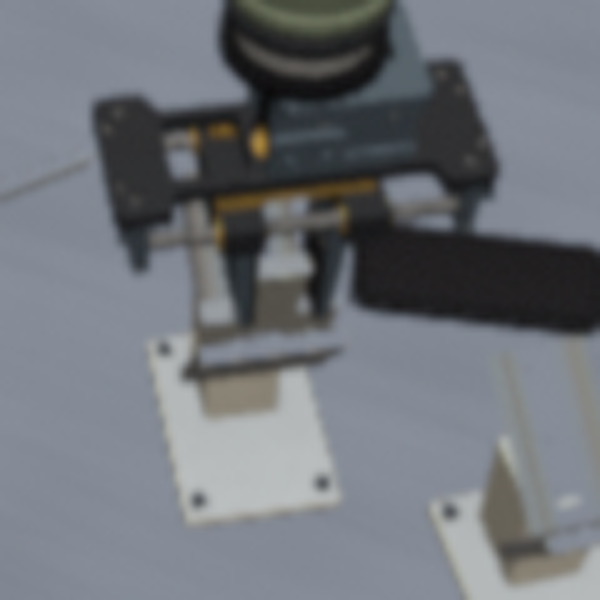

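```bash
(python3 -m handwheel '[{"gripper":0,"travel":[0.0025,0,0.0016],"twist":0},{"gripper":0,"travel":[0.0025,0,0.0016],"twist":0},{"gripper":0,"travel":[0.0024,0,0.0018],"twist":0},{"gripper":0,"travel":[0.0024,0,0.0018],"twist":0},{"gripper":0,"travel":[0,0,0],"twist":0}]' 5
python3 -m handwheel '[{"gripper":0,"travel":[0.0017,0,0.001],"twist":0},{"gripper":0,"travel":[0.0017,0,0.001],"twist":0},{"gripper":0,"travel":[0,0,0],"twist":0}]'
python3 -m handwheel '[{"gripper":0,"travel":[0.0017,0,0.001],"twist":0},{"gripper":0,"travel":[0,0,0],"twist":0}]'
) | grep -v rot
python3 -c "
from h import *
print(env.state()['torque'])"
```

```text
time_s: 9.13
ee_pos: [545.3, 147.9, 359.6]
force: [1.7, 1.2, 2.2]
gripper_width: 29.9
time_s: 9.38
ee_pos: [547.7, 149.5, 357.4]
force: [0.9, 1.6, 3.0]
gripper_width: 30.1
time_s: 9.55
ee_pos: [548.9, 150.3, 356.4]
force: [1.0, 0.6, 2.6]
gripper_width: 30.1
[ 0.15806014 -0.25144601  0.02752307]
```

```bash
(
python3 -m handwheel '[{"gripper":0,"travel":[0.0017,0,0.001],"twist":0},{"gripper":0,"travel":[0,0,0],"twist":0}]'
python3 -m handwheel '[{"gripper":0,"travel":[0.0017,0,0.001],"twist":0},{"gripper":0,"travel":[0,0,0],"twist":0}]'
python3 -m handwheel '[{"gripper":0,"travel":[0.0017,0,0.001],"twist":0},{"gripper":0,"travel":[0,0,0],"twist":0}]'
) | grep -v rot
```

```text
time_s: 9.72
ee_pos: [550.3, 151.2, 355.2]
force: [1.9, 0.2, 2.6]
gripper_width: 29.9
time_s: 9.88
ee_pos: [551.7, 152.2, 354.1]
force: [1.2, 0.3, 2.5]
gripper_width: 30.2
time_s: 10.05
ee_pos: [553.1, 153.1, 353.0]
force: [1.3, -0.0, 1.6]
gripper_width: 30.1
```

```bash
(
python3 -m handwheel '[{"gripper":0,"travel":[0.0017,0,0.001],"twist":0},{"gripper":0,"travel":[0,0,0],"twist":0}]'
python3 -m handwheel '[{"gripper":0,"travel":[0.0017,0,0.001],"twist":0},{"gripper":0,"travel":[0,0,0],"twist":0}]'
python3 -m handwheel '[{"gripper":0,"travel":[0.0017,0,0.001],"twist":0},{"gripper":0,"travel":[0,0,0],"twist":0}]'
python3 -m handwheel '[{"gripper":0,"travel":[0.0017,0,0.001],"twist":0},{"gripper":0,"travel":[0,0,0],"twist":0}]'
) | grep -v rot
python3 - <<'E'
from h import *
f=env.grab_frame("scene");g=env.grab_frame("top")
a=cv2.resize(f["frame"][:,:,::-1][175:265,270:370],None,fx=7,fy=6,interpolation=2);cv2.imwrite("pics/g8.png",a)
E
```

```text
time_s: 10.22
ee_pos: [554.3, 154.0, 352.1]
force: [-0.3, -0.2, 1.6]
gripper_width: 29.9
time_s: 10.38
ee_pos: [555.7, 155.0, 351.0]
force: [-0.5, -0.7, 1.1]
gripper_width: 30.2
time_s: 10.55
ee_pos: [557.1, 155.9, 349.9]
force: [-1.6, -1.7, 1.1]
gripper_width: 30.1
time_s: 10.72
ee_pos: [558.6, 157.0, 348.9]
force: [-1.8, -2.3, 0.1]
gripper_width: 29.8
```

View pics/g8.png

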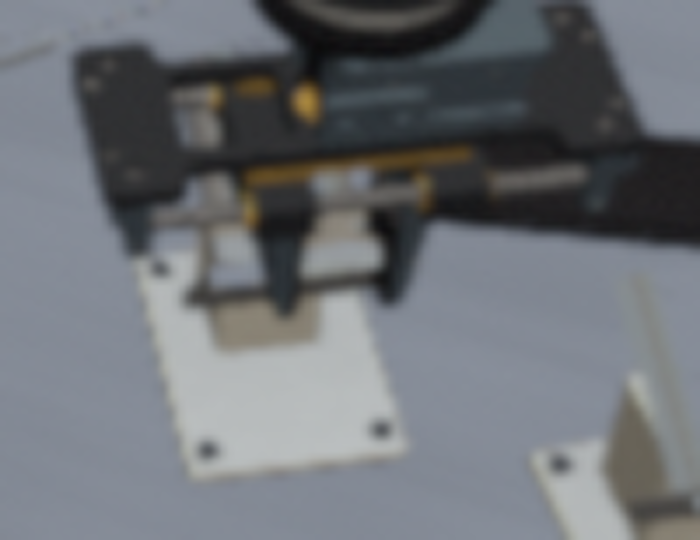

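```bash
(
python3 -m handwheel '[{"gripper":0,"travel":[-0.001,0,0],"twist":0},{"gripper":0,"travel":[-0.001,0,0.0005],"twist":0},{"gripper":0,"travel":[0,0,0],"twist":0}]' 3
python3 -m handwheel '[{"gripper":38,"travel":[0,0,0],"twist":0},{"gripper":44,"travel":[0,0,0],"twist":0},{"gripper":50,"travel":[0,0,0],"twist":0},{"gripper":50,"travel":[0,0,0],"twist":0}]'
python3 -m handwheel '[{"gripper":50,"travel":[0,0,-0.02],"twist":0},{"gripper":50,"travel":[0,0,-0.035],"twist":0},{"gripper":50,"travel":[0,0,-0.035],"twist":0},{"gripper":50,"travel":[-0.03,0,-0.02],"twist":0}]'
python3 -m handwheel '[{"gripper":50,"travel":[-0.035,0,0],"twist":0},{"gripper":50,"travel":[-0.035,0,0],"twist":0},{"gripper":50,"travel":[-0.035,0,0],"twist":0},{"gripper":50,"travel":[-0.035,0,0],"twist":0}]'
) | grep -v rot
python3 - <<'E'
from h import *
f=env.grab_frame("scene");g=env.grab_frame("top")
a=cv2.resize(f["frame"][:,:,::-1][175:265,270:350],None,fx=5,fy=5,interpolation=2)
b=cv2.resize(g["frame"][:,:,::-1][155:245,180:260],None,fx=5,fy=5,interpolation=2)
cv2.imwrite("pics/g9.png",np.hstack([a,b]))
E
```

```text
time_s: 11.07
ee_pos: [557.1, 156.1, 349.0]
force: [-0.4, 0.2, -0.4]
gripper_width: 29.9
time_s: 11.4
ee_pos: [557.0, 155.9, 349.0]
force: [-0.2, -0.1, 1.0]
gripper_width: 45.3
time_s: 11.73
ee_pos: [535.0, 140.5, 462.1]
force: [0.0, -0.3, 0.9]
gripper_width: 45.6
time_s: 12.07
ee_pos: [415.2, 58.9, 459.0]
force: [0.2, -0.3, 0.7]
gripper_width: 45.4
```

View pics/g9.png

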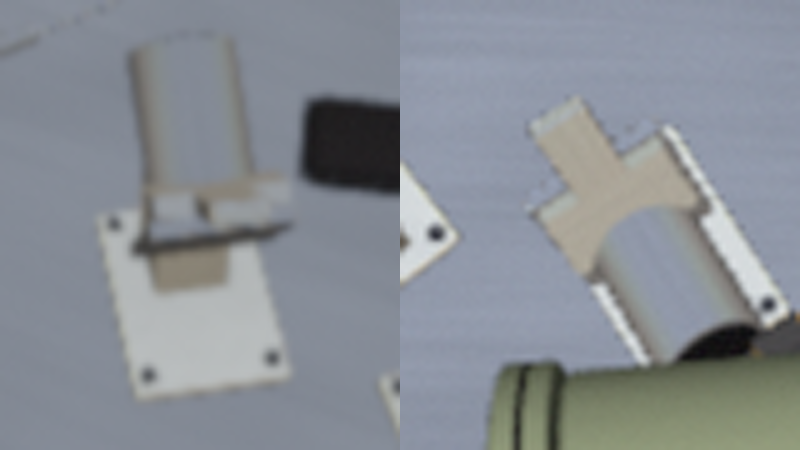

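```bash
python3 - <<'E'
exec(open("fit.py").read())
v=(516.0,128.4,-145.5)
for n,ps in {"tabtop":[(x,y,102.7) for x in(0,12) for y in(-15,15)],"shoulder":[(x,y,54.7) for x in(0,12) for y in(-36,36)],"platetop":[(0,-40,56),(0,40,56)]}.items():
  for p in ps:
    w=W(*v,np.array(p,float));a=proj(T,w);b=proj(S,w);print(n,p,"top",[round(400+(a[0]-180)*5),round((a[1]-155)*5)],"scene",((b-[270,175])*5).round())
E
```

```text
tabtop (0, -15, 102.7) top [534, 138] scene [270. 193.]
tabtop (0, 15, 102.7) top [586, 105] scene [211. 201.]
tabtop (12, -15, 102.7) top [544, 155] scene [267. 170.]
tabtop (12, 15, 102.7) top [597, 122] scene [207. 177.]
shoulder (0, -36, 54.7) top [536, 209] scene [293. 201.]
shoulder (0, 36, 54.7) top [656, 132] scene [156. 219.]
shoulder (12, -36, 54.7) top [546, 225] scene [289. 179.]
shoulder (12, 36, 54.7) top [666, 148] scene [153. 196.]
platetop (0, -40, 56) top [529, 212] scene [301. 200.]
platetop (0, 40, 56) top [662, 127] scene [149. 219.]
```

```bash
(
python3 -m handwheel '[{"gripper":0,"travel":[0.03,0,0],"twist":0},{"gripper":0,"travel":[0.03,0,0],"twist":0},{"gripper":0,"travel":[0.03,0,0],"twist":0},{"gripper":0,"travel":[0.0275,0,0],"twist":0},{"gripper":0,"travel":[0,0,0],"twist":0}]' 10
python3 -m handwheel '[{"gripper":0,"travel":[0,0,0.03],"twist":0},{"gripper":0,"travel":[0,0,0.03],"twist":0},{"gripper":0,"travel":[0,0,0.03],"twist":0},{"gripper":0,"travel":[0,0,0.015],"twist":0},{"gripper":0,"travel":[0,0,0],"twist":0}]'
python3 -m handwheel '[{"gripper":0,"travel":[0,0,0.008],"twist":0},{"gripper":0,"travel":[0,0,0.0],"twist":0},{"gripper":0,"travel":[0,0,0],"twist":0}]'
) | grep -v rot
```

```text
time_s: 12.58
ee_pos: [517.5, 128.7, 458.1]
force: [0.7, 0.0, 0.1]
gripper_width: 15.2
time_s: 13.0
ee_pos: [512.7, 126.0, 350.2]
force: [-0.8, 0.1, -0.1]
gripper_width: 0.2
time_s: 13.25
ee_pos: [514.0, 126.2, 346.9]
force: [-0.2, -0.6, 0.2]
gripper_width: 0.9
```

```bash
(
python3 -m handwheel '[{"gripper":0,"travel":[0.002,0,0.001],"twist":0},{"gripper":0,"travel":[0,0,0],"twist":0}]'
python3 -m handwheel '[{"gripper":0,"travel":[0.002,0,0.001],"twist":0},{"gripper":0,"travel":[0,0,0],"twist":0}]'
python3 -m handwheel '[{"gripper":0,"travel":[0.002,0,0.001],"twist":0},{"gripper":0,"travel":[0,0,0],"twist":0}]'
python3 -m handwheel '[{"gripper":0,"travel":[0.002,0,0.0],"twist":0},{"gripper":0,"travel":[0,0,0],"twist":0}]'
) | grep -v -e rot -e width
```

```text
time_s: 13.42
ee_pos: [515.8, 127.4, 345.9]
force: [0.3, -0.4, -0.3]
time_s: 13.58
ee_pos: [517.1, 128.4, 344.5]
force: [-0.3, -1.1, 3.2]
time_s: 13.75
ee_pos: [517.9, 128.9, 343.8]
force: [-5.5, -4.9, 9.9]
time_s: 13.92
ee_pos: [518.8, 129.5, 343.8]
force: [-7.5, -7.0, 10.6]
```

```bash
(
python3 -m handwheel '[{"gripper":0,"travel":[-0.004,0,-0.002],"twist":0},{"gripper":0,"travel":[0,0,-0.03],"twist":0},{"gripper":0,"travel":[0,0,-0.04],"twist":0},{"gripper":0,"travel":[0,0,-0.04],"twist":0},{"gripper":40,"travel":[0,0,-0.005],"twist":0.06}]' 10
python3 -m handwheel '[{"gripper":60,"travel":[0,0,0],"twist":0.1},{"gripper":60,"travel":[0,0,0],"twist":0.1},{"gripper":60,"travel":[0,0,0],"twist":0.1},{"gripper":60,"travel":[0,0,0],"twist":0.099},{"gripper":60,"travel":[0,0,0],"twist":0}]'
python3 -m handwheel '[{"gripper":60,"travel":[-0.0063,0.0324,0],"twist":0},{"gripper":60,"travel":[-0.0063,0.0324,0],"twist":0},{"gripper":60,"travel":[-0.0063,0.0324,0],"twist":0},{"gripper":60,"travel":[-0.0063,0.0324,0],"twist":0},{"gripper":60,"travel":[-0.0063,0.0324,0],"twist":0}]'
python3 -m handwheel '[{"gripper":60,"travel":[-0.0063,0.0324,0],"twist":0},{"gripper":60,"travel":[-0.0063,0.0324,0],"twist":0},{"gripper":60,"travel":[-0.0063,0.0324,0],"twist":0},{"gripper":60,"travel":[-0.0063,0.0324,0],"twist":0},{"gripper":60,"travel":[0,0,0],"twist":0}]'
)
python3 - <<'E'
from h import *
s=env.state();print(s["ee_pos"],s["ee_rot"])
import pickle
F={c:env.grab_frame(c) for c in("scene","top")};pickle.dump(F,open("F1.pkl","wb"))
for c in F: cv2.imwrite(f"pics/{c}1.png",F[c]["frame"][:,:,::-1])
E
```

```text
time_s: 14.33
ee_pos: [517.8, 128.7, 467.4]
ee_rot: [179.8, -0.8, 31.0]
force: [1.6, 0.0, 1.2]
gripper_width: 4.5
time_s: 14.75
ee_pos: [517.0, 128.5, 459.9]
ee_rot: [-180.0, -0.0, 8.1]
force: [0.4, 0.1, 0.4]
gripper_width: 37.5
time_s: 15.17
ee_pos: [508.6, -37.7, 460.0]
ee_rot: [180.0, -0.0, 8.4]
force: [0.5, 0.7, 0.0]
gripper_width: 54.7
time_s: 15.58
ee_pos: [502.1, -172.8, 459.7]
ee_rot: [179.8, 0.0, 8.0]
force: [0.2, -0.1, -0.5]
gripper_width: 54.8
[ 502.14994746 -172.79219441  459.69363766] [1.79818288e+02 8.41470619e-03 8.04716114e+00]
```

```bash
(
python3 -m handwheel '[{"gripper":60,"travel":[-0.001,-0.003,0.035],"twist":0},{"gripper":60,"travel":[0,0,0.035],"twist":0},{"gripper":60,"travel":[0,0,0.035],"twist":0},{"gripper":60,"travel":[0,0,0],"twist":0},{"gripper":60,"travel":[0,0,0],"twist":0}]' 12
python3 -m handwheel '[{"gripper":60,"travel":[0,0,0.03],"twist":0},{"gripper":60,"travel":[0,0,0.025],"twist":0},{"gripper":60,"travel":[0,0,0.019],"twist":0},{"gripper":60,"travel":[0,0,0],"twist":0},{"gripper":60,"travel":[0,0,0],"twist":0}]'
python3 -m handwheel '[{"gripper":0,"travel":[0,0,0],"twist":0},{"gripper":0,"travel":[0,0,0],"twist":0},{"gripper":0,"travel":[0,0,0],"twist":0},{"gripper":0,"travel":[0,0,0],"twist":0},{"gripper":0,"travel":[0,0,0],"twist":0}]'
)
```

```text
time_s: 16.1
ee_pos: [500.9, -164.3, 354.2]
ee_rot: [-179.9, 0.2, 8.3]
force: [0.1, -0.1, 1.0]
gripper_width: 54.9
time_s: 16.52
ee_pos: [502.0, -165.3, 282.8]
ee_rot: [179.9, -0.1, 8.2]
force: [0.7, 0.8, 1.5]
gripper_width: 54.6
time_s: 16.93
ee_pos: [501.7, -166.5, 282.5]
ee_rot: [179.7, -0.2, 8.2]
force: [-0.2, -5.6, 5.6]
gripper_width: 30.0
```

```bash
(
python3 -m handwheel '[{"gripper":0,"travel":[0,0.0015,0],"twist":0},{"gripper":0,"travel":[0,0,-0.01],"twist":0},{"gripper":0,"travel":[0,0,-0.02],"twist":0},{"gripper":0,"travel":[0,0,-0.03],"twist":0},{"gripper":0,"travel":[0,0,-0.04],"twist":0}]'
python3 -m handwheel '[{"gripper":0,"travel":[0,0,-0.04],"twist":0},{"gripper":0,"travel":[0,0,-0.04],"twist":0},{"gripper":0,"travel":[0,0,-0.03],"twist":0},{"gripper":0,"travel":[0,0,-0.01],"twist":0},{"gripper":0,"travel":[0,0,0],"twist":0}]'
python3 -m handwheel '[{"gripper":0,"travel":[0.003,-0.0176,0],"twist":0},{"gripper":0,"travel":[0.0071,-0.0361,0],"twist":0},{"gripper":0,"travel":[0.0071,-0.0361,0],"twist":0},{"gripper":0,"travel":[0.0071,-0.0361,0],"twist":0},{"gripper":0,"travel":[0.0071,-0.0361,0],"twist":0}]'
python3 -m handwheel '[{"gripper":0,"travel":[0.0071,-0.0361,0],"twist":0},{"gripper":0,"travel":[0.0071,-0.0361,0],"twist":0},{"gripper":0,"travel":[0.0071,-0.0361,0],"twist":0},{"gripper":0,"travel":[0.0071,-0.0361,0],"twist":0},{"gripper":0,"travel":[0.0071,-0.0361,0],"twist":0}]'
python3 -m handwheel '[{"gripper":0,"travel":[0.0071,-0.0361,0],"twist":0},{"gripper":0,"travel":[0.0071,-0.0361,0],"twist":0},{"gripper":0,"travel":[0.0071,-0.0361,0],"twist":0},{"gripper":0,"travel":[0.0038,-0.018,0],"twist":0},{"gripper":0,"travel":[0,0,0],"twist":0}]'
python3 -m handwheel '[{"gripper":0,"travel":[0,0,0],"twist":-0.109},{"gripper":0,"travel":[0,0,0],"twist":-0.109},{"gripper":0,"travel":[0,0,0],"twist":-0.109},{"gripper":0,"travel":[0,0,0],"twist":-0.109},{"gripper":0,"travel":[0,0,0],"twist":-0.107}]'
python3 -m handwheel '[{"gripper":0,"travel":[0,0,0],"twist":0},{"gripper":0,"travel":[0,0,0],"twist":0},{"gripper":0,"travel":[0,0,0],"twist":0}]'
)
```

```text
time_s: 17.35
ee_pos: [499.9, -166.2, 379.3]
ee_rot: [-179.6, 0.5, 8.2]
force: [1.9, -0.5, -2.0]
gripper_width: 29.9
time_s: 17.77
ee_pos: [500.9, -166.6, 503.3]
ee_rot: [180.0, -0.2, 8.2]
force: [-0.0, 0.1, -2.0]
gripper_width: 29.6
time_s: 18.18
ee_pos: [508.5, -0.5, 497.6]
ee_rot: [-179.9, 0.4, 8.1]
force: [0.6, -0.7, -1.5]
gripper_width: 30.0
time_s: 18.6
ee_pos: [517.9, 183.5, 497.4]
ee_rot: [180.0, 0.4, 8.2]
force: [0.7, 0.1, -1.7]
gripper_width: 30.1
time_s: 19.02
ee_pos: [525.1, 314.2, 496.2]
ee_rot: [180.0, 0.4, 8.4]
force: [-0.3, -0.8, -2.8]
gripper_width: 29.6
time_s: 19.43
ee_pos: [525.3, 309.4, 497.9]
ee_rot: [-179.9, 0.4, 39.6]
force: [-0.1, -0.2, -1.9]
gripper_width: 29.9
time_s: 19.68
ee_pos: [525.5, 309.7, 499.6]
ee_rot: [-180.0, 0.2, 39.1]
force: [0.2, 1.2, -2.0]
gripper_width: 29.6
```

```bash
(
python3 -m handwheel '[{"gripper":0,"travel":[0,0.001,0.03],"twist":0},{"gripper":0,"travel":[0,0,0.035],"twist":0},{"gripper":0,"travel":[0,0,0.03],"twist":0},{"gripper":0,"travel":[0,0,0.018],"twist":0},{"gripper":0,"travel":[0,0,0],"twist":0}]' 8
python3 -m handwheel '[{"gripper":0,"travel":[0,0,0],"twist":0},{"gripper":0,"travel":[0,0,0.003],"twist":0},{"gripper":0,"travel":[0,0,0],"twist":0}]'
python3 -m handwheel '[{"gripper":0,"travel":[0,0,0.003],"twist":0},{"gripper":0,"travel":[0,0,0],"twist":0}]'
python3 -m handwheel '[{"gripper":0,"travel":[0,0,0.002],"twist":0},{"gripper":0,"travel":[0,0,0],"twist":0}]'
python3 -m handwheel '[{"gripper":0,"travel":[0,0,0.002],"twist":0},{"gripper":0,"travel":[0,0,0],"twist":0}]'
)|grep -v width
```

```text
time_s: 20.1
ee_pos: [525.0, 308.6, 382.6]
ee_rot: [-179.9, 0.6, 39.2]
force: [0.1, -1.3, -2.6]
time_s: 20.35
ee_pos: [526.5, 309.5, 386.4]
ee_rot: [180.0, -0.2, 39.3]
force: [0.3, 0.2, -1.6]
time_s: 20.52
ee_pos: [526.1, 309.4, 382.6]
ee_rot: [180.0, -0.1, 39.3]
force: [-0.3, 0.1, -2.5]
time_s: 20.68
ee_pos: [526.1, 309.4, 379.9]
ee_rot: [180.0, -0.0, 39.3]
force: [0.0, -0.4, -2.0]
time_s: 20.85
ee_pos: [526.1, 309.3, 377.6]
ee_rot: [180.0, 0.0, 39.3]
force: [-0.7, 0.1, -1.5]
```

```bash
(
python3 -m handwheel '[{"gripper":0,"travel":[0,0,0.002],"twist":0},{"gripper":0,"travel":[0,0,0.001],"twist":0},{"gripper":0,"travel":[0,0,0],"twist":0}]'
python3 -m handwheel '[{"gripper":0,"travel":[0,0,0.002],"twist":0},{"gripper":0,"travel":[0,0,0],"twist":0}]'
python3 -m handwheel '[{"gripper":0,"travel":[0,0,0.002],"twist":0},{"gripper":0,"travel":[0,0,0],"twist":0}]'
python3 -m handwheel '[{"gripper":0,"travel":[0,0,0.001],"twist":0},{"gripper":0,"travel":[0,0,0],"twist":0}]'
)|grep -v -e width -e rot
```

```text
time_s: 21.1
ee_pos: [526.1, 309.3, 374.6]
force: [-0.2, -0.6, -1.4]
time_s: 21.27
ee_pos: [526.1, 309.3, 372.6]
force: [-1.0, -0.3, -1.9]
time_s: 21.43
ee_pos: [526.1, 309.3, 370.5]
force: [-0.2, 0.4, -2.3]
time_s: 21.6
ee_pos: [526.2, 309.4, 369.8]
force: [0.1, -0.8, -1.2]
```

```bash
(
python3 -m handwheel '[{"gripper":0,"travel":[0,0,0.001],"twist":0},{"gripper":0,"travel":[0,0,0],"twist":0}]'
python3 -m handwheel '[{"gripper":0,"travel":[0,0,0.001],"twist":0},{"gripper":0,"travel":[0,0,0],"twist":0}]'
python3 -m handwheel '[{"gripper":0,"travel":[0,0,0.001],"twist":0},{"gripper":0,"travel":[0,0,0],"twist":0}]'
)|grep -v -e width -e rot
```

```text
time_s: 21.77
ee_pos: [526.3, 309.4, 369.0]
force: [0.3, -0.4, -1.7]
time_s: 21.93
ee_pos: [526.4, 309.3, 368.2]
force: [1.4, -0.8, -0.4]
time_s: 22.1
ee_pos: [526.6, 309.2, 367.4]
force: [2.0, -2.2, 1.0]
```

```bash
(
python3 -m handwheel '[{"gripper":0,"travel":[0,0.001,-0.0005],"twist":0},{"gripper":0,"travel":[0,0,0],"twist":0}]' 6
python3 -m handwheel '[{"gripper":0,"travel":[0,0.001,0],"twist":0},{"gripper":0,"travel":[0,0,0],"twist":0}]'
python3 -m handwheel '[{"gripper":0,"travel":[0,0,0.001],"twist":0},{"gripper":0,"travel":[0,0,0],"twist":0}]'
)|grep -v -e width -e rot
```

```text
time_s: 22.27
ee_pos: [526.8, 308.6, 367.4]
force: [0.7, -1.0, 0.4]
time_s: 22.43
ee_pos: [527.2, 307.9, 367.2]
force: [0.3, 1.2, -0.1]
time_s: 22.6
ee_pos: [527.3, 308.0, 366.9]
force: [-0.4, -0.1, 2.8]
```

```bash
(
python3 -m handwheel '[{"gripper":0,"travel":[0.003,0,0.0003],"twist":0},{"gripper":0,"travel":[0.003,0,0.0004],"twist":0},{"gripper":0,"travel":[0.003,0,0.0004],"twist":0},{"gripper":0,"travel":[0.003,0,0.0005],"twist":0},{"gripper":0,"travel":[0.003,0,0.0006],"twist":0}]' 5
python3 -m handwheel '[{"gripper":0,"travel":[0.0029,0,0.0008],"twist":0},{"gripper":0,"travel":[0.0029,0,0.0008],"twist":0},{"gripper":0,"travel":[0.0029,0,0.0009],"twist":0},{"gripper":0,"travel":[0.0028,0,0.0009],"twist":0}]'
python3 -m handwheel '[{"gripper":0,"travel":[0.0028,0,0.001],"twist":0},{"gripper":0,"travel":[0.0028,0,0.0011],"twist":0},{"gripper":0,"travel":[0.0028,0,0.0012],"twist":0},{"gripper":0,"travel":[0,0,0],"twist":0}]'
)|grep -v -e width -e rot
```

```text
time_s: 23.02
ee_pos: [539.3, 317.5, 363.6]
force: [-0.4, 1.2, -1.5]
time_s: 23.35
ee_pos: [548.1, 324.8, 360.7]
force: [-0.8, -0.1, -0.4]
time_s: 23.68
ee_pos: [554.9, 330.4, 357.6]
force: [-0.3, -0.1, -0.2]
```

```bash
(
python3 -m handwheel '[{"gripper":0,"travel":[0.0027,0,0.0016],"twist":0},{"gripper":0,"travel":[0.0027,0,0.0015],"twist":0},{"gripper":0,"travel":[0.0026,0,0.0016],"twist":0},{"gripper":0,"travel":[0,0,0],"twist":0}]'
python3 -m handwheel '[{"gripper":0,"travel":[0.0025,0,0.0016],"twist":0},{"gripper":0,"travel":[0.0025,0,0.0016],"twist":0},{"gripper":0,"travel":[0.0023,0,0.0016],"twist":0},{"gripper":0,"travel":[0,0,0],"twist":0}]'
python3 -m handwheel '[{"gripper":0,"travel":[0.0017,0,0.001],"twist":0},{"gripper":0,"travel":[0,0,0],"twist":0}]'
python3 -m handwheel '[{"gripper":0,"travel":[0.0017,0,0.001],"twist":0},{"gripper":0,"travel":[0,0,0],"twist":0}]'
)|grep -v -e width -e rot
```

```text
time_s: 24.02
ee_pos: [561.3, 335.6, 353.5]
force: [2.1, 0.4, 3.6]
time_s: 24.35
ee_pos: [566.8, 340.1, 348.4]
force: [2.5, 1.7, 4.3]
time_s: 24.52
ee_pos: [567.9, 341.0, 347.3]
force: [1.1, 1.8, 5.1]
time_s: 24.68
ee_pos: [569.2, 342.0, 346.1]
force: [2.4, 1.6, 4.5]
```

```bash
(
python3 -m handwheel '[{"gripper":0,"travel":[0.0017,0,0.001],"twist":0},{"gripper":0,"travel":[0,0,0],"twist":0}]'
python3 -m handwheel '[{"gripper":0,"travel":[0.0017,0,0.001],"twist":0},{"gripper":0,"travel":[0,0,0],"twist":0}]'
python3 -m handwheel '[{"gripper":0,"travel":[0.0017,0,0.001],"twist":0},{"gripper":0,"travel":[0,0,0],"twist":0}]'
python3 -m handwheel '[{"gripper":0,"travel":[0.0017,0,0.001],"twist":0},{"gripper":0,"travel":[0,0,0],"twist":0}]'
)|grep -v -e width -e rot
```

```text
time_s: 24.85
ee_pos: [570.4, 343.0, 344.9]
force: [2.8, 1.4, 5.8]
time_s: 25.02
ee_pos: [571.7, 344.0, 343.7]
force: [1.5, 1.8, 4.5]
time_s: 25.18
ee_pos: [572.9, 345.1, 342.5]
force: [2.3, 1.4, 3.0]
time_s: 25.35
ee_pos: [573.8, 345.8, 341.7]
force: [0.5, -0.6, 5.2]
```

```bash
(
python3 -m handwheel '[{"gripper":0,"travel":[0.0017,0,0.001],"twist":0},{"gripper":0,"travel":[0,0,0],"twist":0}]'
python3 -m handwheel '[{"gripper":0,"travel":[0.0017,0,0.0005],"twist":0},{"gripper":0,"travel":[0,0,0],"twist":0}]'
)|grep -v -e width -e rot
python3 - <<'E'
from h import *
s=env.state();print(s["force"],s["ee_pos"],s["ee_rot"])
E
```

```text
time_s: 25.52
ee_pos: [575.0, 346.7, 340.4]
force: [-0.1, -0.7, 4.3]
time_s: 25.68
ee_pos: [576.3, 347.8, 339.5]
force: [-2.0, -1.7, 1.0]
[-1.97847357 -1.65988145  1.0141017 ] [576.33185894 347.84892484 339.49261078] [-179.99251573    0.22277643   39.29889031]
```

```bash
(
python3 -m handwheel '[{"gripper":0,"travel":[-0.001,0,0],"twist":0},{"gripper":0,"travel":[-0.001,0,0.0005],"twist":0},{"gripper":0,"travel":[0,0,0],"twist":0}]' 3
python3 -m handwheel '[{"gripper":38,"travel":[0,0,0],"twist":0},{"gripper":44,"travel":[0,0,0],"twist":0},{"gripper":50,"travel":[0,0,0],"twist":0},{"gripper":50,"travel":[0,0,0],"twist":0}]'
python3 -m handwheel '[{"gripper":50,"travel":[0,0,-0.02],"twist":0},{"gripper":50,"travel":[0,0,-0.035],"twist":0},{"gripper":50,"travel":[0,0,-0.035],"twist":0},{"gripper":50,"travel":[0,0,-0.03],"twist":0},{"gripper":0,"travel":[-0.03,0,0],"twist":0}]' 10
python3 -m handwheel '[{"gripper":0,"travel":[-0.034,0,0],"twist":0},{"gripper":0,"travel":[0,0,0],"twist":0},{"gripper":0,"travel":[0,0,0],"twist":0},{"gripper":0,"travel":[0,0,0.03],"twist":0},{"gripper":0,"travel":[0,0,0.035],"twist":0}]'
python3 -m handwheel '[{"gripper":0,"travel":[0,0,0.035],"twist":0},{"gripper":0,"travel":[0,0,0.03],"twist":0},{"gripper":0,"travel":[0,0,0.01],"twist":0},{"gripper":0,"travel":[0,0,0],"twist":0},{"gripper":0,"travel":[0,0,0],"twist":0}]'
)|grep -v -e rot
```

```text
time_s: 25.93
ee_pos: [575.3, 347.1, 339.6]
force: [0.3, 0.2, 0.0]
gripper_width: 29.8
time_s: 26.27
ee_pos: [575.2, 347.0, 339.9]
force: [0.2, -0.4, -1.0]
gripper_width: 45.3
time_s: 26.68
ee_pos: [554.9, 330.3, 467.0]
force: [0.8, -0.4, 0.6]
gripper_width: 41.1
time_s: 27.1
ee_pos: [526.9, 307.2, 397.5]
force: [1.2, -0.5, 0.1]
gripper_width: 8.9
time_s: 27.52
ee_pos: [526.7, 307.1, 320.6]
force: [0.7, -0.3, 0.2]
gripper_width: 0.2
```

```bash
(
python3 -m handwheel '[{"gripper":0,"travel":[0.002,0,0],"twist":0},{"gripper":0,"travel":[0.002,0,0],"twist":0},{"gripper":0,"travel":[0,0,0],"twist":0}]'
python3 -m handwheel '[{"gripper":0,"travel":[0.002,0,0],"twist":0},{"gripper":0,"travel":[0,0,0],"twist":0}]'
python3 -m handwheel '[{"gripper":0,"travel":[0.0015,0,0],"twist":0},{"gripper":0,"travel":[0,0,0],"twist":0}]'
python3 -m handwheel '[{"gripper":0,"travel":[0.0015,0,0],"twist":0},{"gripper":0,"travel":[0,0,0],"twist":0}]'
)|grep -v -e rot -e width
```

```text
time_s: 27.77
ee_pos: [529.6, 309.5, 322.0]
force: [0.5, -0.8, -0.2]
time_s: 27.93
ee_pos: [530.6, 310.5, 320.8]
force: [-0.1, -0.2, 0.2]
time_s: 28.1
ee_pos: [531.6, 311.3, 320.2]
force: [-0.4, -0.3, 0.7]
time_s: 28.27
ee_pos: [532.8, 312.2, 320.0]
force: [0.8, -0.5, 1.5]
```

```bash
(
python3 -m handwheel '[{"gripper":0,"travel":[0.001,0,0],"twist":0},{"gripper":0,"travel":[0,0,0],"twist":0}]'
python3 -m handwheel '[{"gripper":0,"travel":[0.001,0,0],"twist":0},{"gripper":0,"travel":[0,0,0],"twist":0}]'
python3 -m handwheel '[{"gripper":0,"travel":[0.001,0,0],"twist":0},{"gripper":0,"travel":[0,0,0],"twist":0}]'
python3 -m handwheel '[{"gripper":0,"travel":[0.001,0,0],"twist":0},{"gripper":0,"travel":[0,0,0],"twist":0}]'
)|grep -v -e rot -e width
```

```text
time_s: 28.43
ee_pos: [533.5, 312.8, 320.0]
force: [0.4, 0.1, 0.5]
time_s: 28.6
ee_pos: [534.2, 313.5, 319.9]
force: [0.1, -0.5, 0.3]
time_s: 28.77
ee_pos: [534.7, 313.8, 319.8]
force: [-0.9, -0.6, -0.2]
time_s: 28.93
ee_pos: [535.5, 314.5, 319.7]
force: [-2.1, -1.0, 1.3]
```

```bash
(
python3 -m handwheel '[{"gripper":0,"travel":[0.001,0,0],"twist":0},{"gripper":0,"travel":[0,0,0],"twist":0}]'
python3 -m handwheel '[{"gripper":0,"travel":[0.001,0,0],"twist":0},{"gripper":0,"travel":[0,0,0],"twist":0}]'
python3 -m handwheel '[{"gripper":0,"travel":[0.001,0,0],"twist":0},{"gripper":0,"travel":[0,0,0],"twist":0}]'
)|grep -v -e rot -e width
```

```text
time_s: 29.1
ee_pos: [536.2, 315.0, 319.6]
force: [-3.9, -2.3, -0.7]
time_s: 29.27
ee_pos: [536.6, 315.4, 319.5]
force: [-3.7, -4.0, 0.8]
time_s: 29.43
ee_pos: [537.0, 315.7, 319.4]
force: [-6.1, -6.3, 2.2]
```

```bash
(
python3 -m handwheel '[{"gripper":0,"travel":[-0.006,0,0],"twist":0},{"gripper":0,"travel":[-0.006,0,-0.02],"twist":0},{"gripper":0,"travel":[0,0,-0.04],"twist":0},{"gripper":0,"travel":[0,0,-0.04],"twist":0},{"gripper":0,"travel":[0,0,-0.04],"twist":0}]'
python3 -m handwheel '[{"gripper":0,"travel":[-0.0335,0.0202,0],"twist":0},{"gripper":0,"travel":[-0.0335,0.0202,0],"twist":0},{"gripper":0,"travel":[-0.0335,0.0202,0],"twist":0},{"gripper":0,"travel":[-0.0335,0.0202,0],"twist":0},{"gripper":0,"travel":[-0.0335,0.0202,0],"twist":0}]'
python3 -m handwheel '[{"gripper":0,"travel":[-0.0335,0.0202,0],"twist":0},{"gripper":0,"travel":[-0.0335,0.0202,0],"twist":0},{"gripper":0,"travel":[-0.0335,0.0202,0],"twist":0},{"gripper":0,"travel":[-0.0335,0.0202,0],"twist":0},{"gripper":0,"travel":[-0.0335,0.0202,0],"twist":0}]'
python3 -m handwheel '[{"gripper":0,"travel":[0,0,0],"twist":0},{"gripper":0,"travel":[0,0,0],"twist":0}]'
)|grep -v -e width -e rot
python3 - <<'E'
exec(open("fit.py").read())
g=env.grab_frame("top");f=env.grab_frame("scene")
r=lambda i,a,b,c,d,k:cv2.resize(i[:,:,::-1][a:b,c:d],None,fx=k,fy=k,interpolation=cv2.INTER_CUBIC)
A=r(g["frame"],145,235,120,253,6);B=r(f["frame"],180,195,280,290,1)
S0=r(f["frame"],195,295,285,395,3)  # unused
def draw(img,F,off,k,v,tabs,sh,pl):
    for z,y in((tabs,15),(sh,36)):
        for x in(0,12):
            P=[((proj(F,W(*v,np.array([x,s*y,z],float)))-off)*k) for s in(-1,1)]
            for p in P: cv2.circle(img,tuple(p.astype(int).tolist()),2,(0,0,255) if x else (0,255,0),-1)
draw(A,g,np.array([120,145]),6,(516.0,128.4,-145.5),102.7,54.7,56)
draw(A,g,np.array([120,145]),6,(543.1,322.9,-140.7),88.,40.,44)
cv2.imwrite("pics/z.png",A)
E
```

```text
time_s: 29.85
ee_pos: [529.0, 309.2, 462.2]
force: [1.4, 0.9, -0.4]
time_s: 30.27
ee_pos: [462.6, 123.6, 460.8]
force: [-0.1, -1.3, 0.6]
time_s: 30.68
ee_pos: [396.9, -60.9, 460.9]
force: [0.6, -0.8, 0.0]
time_s: 30.85
ee_pos: [397.3, -61.0, 460.9]
force: [0.6, -0.7, 1.0]
```

View pics/z.png

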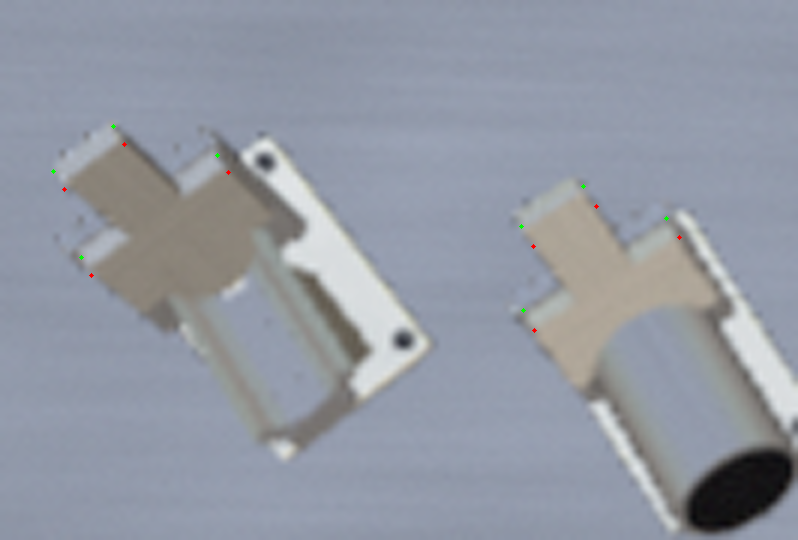

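The top view shows the round leaf in the cradle matching the predicted seated corners: tab top at (65-125, 126-189). The wide leaf is on the tube with its tab top at (520-590, 185-225), slightly past prediction. I'll check both numerically with colour profiles.

```bash
python3 - <<'E'
exec(open("fit.py").read())
from scipy.ndimage import map_coordinates as mc
g=env.grab_frame("top");I=g["frame"].astype(float)
for n,v,zt,zs in(("tube",(516.0,128.4,-145.5),102.7,54.7),("cradle",(543.1,322.9,-140.7),88,40)):
  for lab,ys,z in(("tab",(-8,-4,0,4,8),zt),("shL",(-31,-28,-25),zs),("shR",(25,28,31),zs)):
    # sample on top plane z: x from 24 to -18 (in-plane extension)
    out=[]
    for x in range(24,-20,-2):
        uv=np.array([proj(g,W(*v,np.array([x,y,z],float))) for y in ys])
        out.append(np.mean([[mc(I[:,:,c],[uv[:,1],uv[:,0]],order=1).mean()] for c in(0,2)],axis=1))
    o=np.array(out);print(n,lab,"x:",[f"{x}:{int(a)}/{int(b)}" for x,(a,b) in zip(range(24,-20,-2),o)])
E
```

```text
tube tab x: ['24:170/150', '22:171/150', '20:171/151', '18:171/151', '16:172/151', '14:172/151', '12:171/151', '10:171/151', '8:171/151', '6:171/151', '4:171/151', '2:171/155', '0:171/166', '-2:171/176', '-4:171/177', '-6:169/174', '-8:165/171', '-10:156/169', '-12:147/168', '-14:146/170', '-16:147/172', '-18:148/172']
tube shL x: ['24:173/152', '22:173/151', '20:173/151', '18:175/152', '16:175/153', '14:175/153', '12:174/155', '10:175/162', '8:175/171', '6:175/177', '4:173/176', '2:167/169', '0:154/157', '-2:146/156', '-4:145/165', '-6:148/174', '-8:148/174', '-10:146/172', '-12:144/168', '-14:143/166', '-16:145/169', '-18:146/171']
tube shR x: ['24:173/151', '22:172/150', '20:173/151', '18:174/152', '16:175/153', '14:176/154', '12:175/156', '10:174/161', '8:174/168', '6:173/173', '4:172/174', '2:168/169', '0:158/162', '-2:149/160', '-4:147/167', '-6:149/174', '-8:149/174', '-10:146/169', '-12:143/164', '-14:140/161', '-16:143/165', '-18:144/168']
cradle tab x: ['24:137/121', '22:137/121', '20:138/121', '18:137/121', '16:137/121', '14:137/120', '12:137/120', '10:139/124', '8:144/135', '6:155/157', '4:165/177', '2:168/183', '0:169/184', '-2:168/185', '-4:163/182', '-6:153/172', '-8:142/162', '-10:143/166', '-12:144/169', '-14:145/169', '-16:145/169', '-18:145/169']
cradle shL x: ['24:135/124', '22:136/123', '20:136/121', '18:137/121', '16:138/121', '14:139/123', '12:140/123', '10:140/125', '8:143/132', '6:152/150', '4:164/171', '2:171/185', '0:173/189', '-2:171/186', '-4:166/179', '-6:155/166', '-8:144/156', '-10:141/160', '-12:143/166', '-14:143/168', '-16:142/166', '-18:140/162']
cradle shR x: ['24:138/120', '22:137/120', '20:137/119', '18:137/119', '16:137/121', '14:139/122', '12:139/122', '10:141/124', '8:144/132', '6:153/150', '4:162/169', '2:170/183', '0:172/186', '-2:170/185', '-4:165/179', '-6:155/168', '-8:146/160', '-10:143/163', '-12:145/170', '-14:146/172', '-16:146/172', '-18:145/171']
```

The cradle leaf checks out: tab and shoulder edges sit at the same offset, so it's square and flat. The tube leaf is over-tilted by about 10°, with its top over the plate edge and its foot not home. I'll push its feet home with the fingers opened to straddle the tube.

```bash
(
python3 -m handwheel '[{"gripper":70,"travel":[0,0,0],"twist":0.084},{"gripper":70,"travel":[0.0298,-0.0147,0],"twist":0},{"gripper":70,"travel":[0.0298,-0.0147,0],"twist":0},{"gripper":70,"travel":[0.0298,-0.0147,0],"twist":0},{"gripper":70,"travel":[0.0298,-0.0147,0],"twist":0}]'
python3 -m handwheel '[{"gripper":70,"travel":[0.0298,-0.0147,0],"twist":0},{"gripper":70,"travel":[0.0298,-0.0147,0],"twist":0},{"gripper":70,"travel":[0,0,0],"twist":0},{"gripper":70,"travel":[0,0,0],"twist":0},{"gripper":70,"travel":[0,0,0],"twist":0}]'
)
```

```text
time_s: 31.42
ee_pos: [463.2, 59.6, 460.1]
ee_rot: [180.0, -0.1, 34.6]
force: [0.3, -0.7, -0.1]
gripper_width: 30.9
time_s: 31.83
ee_pos: [494.7, 115.5, 459.6]
ee_rot: [180.0, 0.1, 34.6]
force: [0.2, 0.4, 0.4]
gripper_width: 63.1
```

```bash
(
python3 -m handwheel '[{"gripper":70,"travel":[0,0.002,0.03],"twist":0},{"gripper":70,"travel":[0,0,0.035],"twist":0},{"gripper":70,"travel":[0,0,0.03],"twist":0},{"gripper":70,"travel":[0,0,0],"twist":0},{"gripper":70,"travel":[0,0,0],"twist":0}]'
python3 -m handwheel '[{"gripper":70,"travel":[0,0,0],"twist":0},{"gripper":70,"travel":[0,0,0.01],"twist":0},{"gripper":70,"travel":[0,0,0.01],"twist":0},{"gripper":70,"travel":[0,0,0.005],"twist":0},{"gripper":70,"travel":[0,0,0],"twist":0}]'
python3 -m handwheel '[{"gripper":70,"travel":[0,0,0.009],"twist":0},{"gripper":70,"travel":[0,0,0.009],"twist":0},{"gripper":70,"travel":[0,0,0],"twist":0},{"gripper":70,"travel":[0,0,0],"twist":0}]'
)
```

```text
time_s: 32.25
ee_pos: [495.5, 112.2, 364.7]
ee_rot: [-180.0, 0.1, 34.4]
force: [0.2, -0.3, 1.0]
gripper_width: 63.6
time_s: 32.67
ee_pos: [495.6, 112.7, 338.9]
ee_rot: [-180.0, 0.1, 34.5]
force: [0.6, -0.6, -0.2]
gripper_width: 63.8
time_s: 33.0
ee_pos: [495.9, 112.8, 321.3]
ee_rot: [-180.0, 0.1, 34.5]
force: [0.0, 0.3, -0.2]
gripper_width: 63.6
```

```bash
(
python3 -m handwheel '[{"gripper":70,"travel":[0.002,0,0],"twist":0},{"gripper":70,"travel":[0.002,0,0],"twist":0},{"gripper":70,"travel":[0.002,0,0],"twist":0},{"gripper":70,"travel":[0,0,0],"twist":0}]'
python3 -m handwheel '[{"gripper":70,"travel":[0.002,0,0],"twist":0},{"gripper":70,"travel":[0,0,0],"twist":0}]'
python3 -m handwheel '[{"gripper":70,"travel":[0.002,0,0],"twist":0},{"gripper":70,"travel":[0,0,0],"twist":0}]'
python3 -m handwheel '[{"gripper":70,"travel":[0.002,0,0],"twist":0},{"gripper":70,"travel":[0,0,0],"twist":0}]'
python3 -m handwheel '[{"gripper":70,"travel":[0.001,0,0],"twist":0},{"gripper":70,"travel":[0,0,0],"twist":0}]'
)|grep -v -e rot -e width
```

```text
time_s: 33.33
ee_pos: [501.4, 116.4, 322.3]
force: [0.1, -0.3, -0.4]
time_s: 33.5
ee_pos: [502.9, 117.4, 322.2]
force: [0.5, 0.2, 0.2]
time_s: 33.67
ee_pos: [504.5, 118.6, 322.0]
force: [-0.2, 0.0, -0.0]
time_s: 33.83
ee_pos: [506.2, 119.7, 322.1]
force: [-0.6, -0.9, -0.3]
time_s: 34.0
ee_pos: [506.9, 120.2, 322.0]
force: [-0.7, -0.5, 0.2]
```

```bash
(
python3 -m handwheel '[{"gripper":70,"travel":[0.001,0,0],"twist":0},{"gripper":70,"travel":[0,0,0],"twist":0}]'
python3 -m handwheel '[{"gripper":70,"travel":[0.001,0,0],"twist":0},{"gripper":70,"travel":[0,0,0],"twist":0}]'
python3 -m handwheel '[{"gripper":70,"travel":[0.001,0,0],"twist":0},{"gripper":70,"travel":[0,0,0],"twist":0}]'
python3 -m handwheel '[{"gripper":70,"travel":[0.001,0,0],"twist":0},{"gripper":70,"travel":[0,0,0],"twist":0}]'
)|grep -v -e rot -e width
```

```text
time_s: 34.17
ee_pos: [507.5, 120.6, 321.9]
force: [-1.3, -0.3, -0.5]
time_s: 34.33
ee_pos: [508.0, 121.1, 321.8]
force: [-2.7, -1.8, 0.1]
time_s: 34.5
ee_pos: [508.6, 121.4, 321.6]
force: [-4.3, -2.2, 1.5]
time_s: 34.67
ee_pos: [509.0, 121.8, 321.6]
force: [-5.8, -4.4, 2.1]
```

```bash
(
python3 -m handwheel '[{"gripper":70,"travel":[0.0015,0,0],"twist":0},{"gripper":70,"travel":[0,0,0],"twist":0}]'
python3 -m handwheel '[{"gripper":70,"travel":[-0.006,0,0],"twist":0},{"gripper":70,"travel":[-0.004,0,0],"twist":0},{"gripper":70,"travel":[0,0,-0.02],"twist":0},{"gripper":70,"travel":[0,0,-0.04],"twist":0},{"gripper":70,"travel":[0,0,-0.04],"twist":0}]'
python3 -m handwheel '[{"gripper":70,"travel":[0,0,-0.04],"twist":0},{"gripper":70,"travel":[-0.03,0.0147,0],"twist":0},{"gripper":70,"travel":[-0.03,0.0147,0],"twist":0},{"gripper":70,"travel":[-0.03,0.0147,0],"twist":0},{"gripper":70,"travel":[-0.03,0.0147,0],"twist":0}]'
python3 -m handwheel '[{"gripper":70,"travel":[-0.03,0.0147,0],"twist":0},{"gripper":70,"travel":[-0.03,0.0147,0],"twist":0},{"gripper":70,"travel":[0,0,0],"twist":0},{"gripper":70,"travel":[0,0,0],"twist":0}]'
)|grep -v -e rot -e width
cat > prof.py <<'E'
exec(open("fit.py").read())
from scipy.ndimage import map_coordinates as mc
g=env.grab_frame("top");I=g["frame"].astype(float);X=np.arange(24,-20,-.5)
for n,v,zt,zs in(("tube",(516.0,128.4,-145.5),102.7,54.7),("cradle",(543.1,322.9,-140.7),88,40)):
  for lab,ys,z in(("tab",(-8,-4,0,4,8),zt),("shL",(-31,-28,-25),zs),("shR",(25,28,31),zs)):
    o=[]
    for x in X:
        uv=np.array([proj(g,W(*v,np.array([x,y,z],float))) for y in ys]);o.append([mc(I[:,:,c],[uv[:,1],uv[:,0]],order=1).mean() for c in(0,2)])
    o=np.array(o);b=o[:,1];i=np.argmax(b>(b[:16].mean()+b[24:60].max())/2);r=o[:,0];k=i+4+np.argmin(np.diff(r)[i+4:i+34])
    print(n,lab,"front edge x",X[i],"back",X[k])
E
python3 prof.py
```

```text
time_s: 34.83
ee_pos: [509.8, 122.6, 321.5]
force: [-7.3, -4.1, 3.8]
time_s: 35.25
ee_pos: [502.9, 117.5, 422.4]
force: [1.0, 0.9, 0.6]
time_s: 35.67
ee_pos: [436.7, 0.3, 462.6]
force: [0.6, -1.2, 1.0]
time_s: 36.0
ee_pos: [404.0, -58.0, 462.7]
force: [0.4, 0.6, -0.3]
tube tab front edge x 9.5 back -2.0
tube shL front edge x 10.5 back -1.0
tube shR front edge x 10.0 back -2.0
cradle tab front edge x 6.0 back -6.5
cradle shL front edge x 5.0 back -6.5
cradle shR front edge x 5.5 back -5.0
```

```bash
cat >> prof.py <<'E'
Y=np.arange(-50,50.1,.5)
for n,v,zt,dx in(("tube",(516.0,128.4,-145.5),102.7,-2),("cradle",(543.1,322.9,-140.7),88,-6)):
  for lab,z,h in(("tab",zt-8,15),("tablow",zt-38,15),("body",zt-56,36)):
    a=np.array([proj(g,W(*v,np.array([12+dx,y,z],float))) for y in Y]);s=np.array([mc(I[:,:,0]-I[:,:,2],[a[:,1],a[:,0]],order=1)]).ravel();d=np.diff(s)
    lo=(Y[:-1]<-h+9)&(Y[:-1]>-h-9);hi=(Y[:-1]>h-9)&(Y[:-1]<h+9)
    print(n,lab,"y edges",Y[:-1][lo][d[lo].argmax()],Y[:-1][hi][d[hi].argmin()])
F1=env.grab_frame("scene")
for n,G,c in(("top",g,"top"),("scene",F1,"scene")):
    D=np.abs(G["frame"].astype(int)-F[c]["frame"]).max(2)>40
    k,_,st,ce=cv2.connectedComponentsWithStats(D.astype("uint8"));print(n,[(s[:5].tolist()) for s in st[1:] if s[4]>15])
E
python3 prof.py | tail -8
```

```text
tube tab y edges -15.0 14.5
tube tablow y edges -15.5 13.5
tube body y edges -39.0 38.5
cradle tab y edges -14.5 16.0
cradle tablow y edges -14.5 16.0
cradle body y edges -37.0 42.5
top [[133, 168, 15, 13, 100], [149, 170, 8, 7, 28], [211, 180, 12, 11, 27], [133, 183, 8, 7, 29], [225, 182, 8, 7, 33], [208, 193, 8, 7, 33], [395, 199, 12, 6, 63], [382, 201, 9, 6, 45], [333, 206, 16, 6, 84], [322, 208, 9, 6, 47], [202, 219, 213, 201, 14006], [467, 298, 93, 122, 6391], [249, 383, 9, 11, 48], [248, 392, 12, 13, 45]]
scene [[133, 0, 27, 10, 203], [232, 0, 14, 10, 55], [256, 0, 14, 8, 63], [271, 0, 4, 7, 21], [278, 0, 15, 21, 232], [245, 2, 31, 24, 302], [138, 13, 21, 10, 115], [153, 12, 16, 13, 87], [248, 23, 10, 31, 209], [265, 37, 9, 12, 88], [130, 42, 41, 12, 194], [259, 46, 22, 12, 72], [174, 48, 10, 12, 52], [229, 54, 83, 78, 2810], [145, 56, 6, 16, 46], [175, 61, 7, 14, 56], [312, 65, 36, 28, 274], [304, 75, 6, 8, 31], [355, 89, 27, 37, 671], [336, 91, 11, 10, 53], [325, 109, 19, 11, 143], [336, 119, 21, 15, 95], [160, 166, 22, 18, 177], [215, 178, 17, 16, 138], [209, 187, 21, 16, 142], [309, 213, 8, 5, 16], [378, 250, 6, 4, 19]]
```

```bash
python3 -c "
from workcell import env
print(env.job_done(), env.state()['time_s'])"
```

```text
the job is handed in; nothing more can be done
the job is handed in; nothing more can be done
```

Both leaves are seated and the job is handed in at about 36 s, of the 61 s allowed. The wide hollowed leaf is on the steel tube, the round-tongued leaf is in the cradle, and the narrow leaf is still in the rack.

I gripped each tab across its width and let the leaf pivot onto the slope. I slid it down to the back plate, released it, and pushed it home with the fingertips, using 7–9 N of horizontal force on the last push of each.

**Failed check, mended:** after the first release the tube leaf leaned about 10° too far, over the plate's edge, and my first push there did not correct it. I pushed its feet home with the fingers straddling the tube.

**Last checks, from the top camera:**
- **Square to the slope:** tab and shoulder edges agree to about 1 mm on both leaves, with no visible roll or turn.
- **Other things:** comparing before and after pictures shows only the arm and the two moved leaves changed; the bystanders and look-alikes did not move.

**Disagreement:** both leaves sit downhill of where I had estimated the plates, by about 2 mm at the tube and 6 mm at the cradle. I put this down to my position estimate and camera calibration, because both leaves met a stiff stop when pushed. I did not measure the contact between face and plate directly.

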